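# Pin the loose half of the split capping nest to its hinge

## Task

Put the split capping nest back together after cleaning. First set the loose white half by its black handle on the sloped deck, pushed flat against the fixed half so that the two hinge knuckles are in line, and let go of it; then lift the red-handled hinge pin up and off its hook and push it through both knuckles until its collar sits on the upper one, and let go. Leave the tube rack, the label roll and the stamp where they stand.

Things in the scene. Friction and masses are not known exactly. Their poses are not given: they have to be found in the camera images.
- nest_hinge (a point): Fixed half's hinge: point on the hinge axis at the top of the lower steel knuckle (28 mm across, 22 mm high, 10 mm hole down to the deck, 3 mm countersink), on the screwed-down grey stand. Axes: z along the hinge axis, out of the deck, leaning 30 degrees from vertical to the robot's right; x up the slope, to the robot's left; y level, along the deck to its near end (each as usually turned).
- nest_deck: Dark steel deck, sloping 30 degrees; origin on its surface on the hinge axis, 22 mm under nest_hinge, same axes. Deck spans x -44 to 56, y -149 to 27 mm. White fixed half on it: 44 mm high, x -30 to 0, y -124.5 to -15.5 mm; its parting face, x = 0, has 3 half-round bores and 2 upright V tongues (9 mm wide, 5 mm proud, 3 mm at the tip).
- gate_grip (a point): Loose white half: middle of its black bridge handle, a bar 12 mm wide (x), 58 long (y), 14 high, with 23 mm free height under it, 74 mm above the half's underside, on which it starts standing on the bench. z up, y towards its hinge end, x from parting face to back. In place its axes match nest_hinge and this point is at x = 15, y = -70, z = 52 mm of that frame.
- gate: Loose half (0.17 to 0.29 kg): white block 30 (x) x 109 (y) x 44 mm (z) plus knuckle; origin under the block's middle, axes as gate_grip. The parting face (x = -15 mm) has half bores and 2 V grooves, 11 mm wide at the mouth, that take the tongues over the last 5 mm of travel down the slope, with 1 mm play to each side. Let go there, it stays by its weight.
- gate_hinge (a point): Loose half's own hinge hole: point on its axis at the top of its steel knuckle (28 mm across, 22 mm high, 10 mm through hole, 3 mm countersink), at x = -15, y = 70, z = -29 mm of gate_grip, same axes. In place it lies on the hinge axis at z = 23 mm of nest_hinge, its knuckle 1 mm above the fixed one.
- pin_grip (a point): Hinge pin (about 45 g): middle of its red stirrup grip, a loop 26 mm wide over its two flat legs (y), 9 mm thick (x), 41 high (22 below to 19 above this point), with a window 16 wide, 30 high. z along the pin, shank to grip. It hangs upright by the loop's top bar on the hook, which passes through the window along x. Home, this point is on the hinge axis at z = 50 mm of nest_hinge.
- pin_tip (a point): Lower end of the pin, on its axis, 70 mm below pin_grip, same axes. From it the 8 mm steel shank (last 6 mm tapered to 3 mm) goes up 43 mm to the underside of the collar (20 mm across, 4 mm thick), the grip is above. Home, the tip is at z = -20 mm of nest_hinge, collar on the upper knuckle, at any turn about the axis.
- hook_seat (a point): Fixed hook stand, a bent 5.6 mm steel bar on a round 88 mm foot: top of the bar at the low place where the pin hangs, 126 mm above the bench. z up; the hook runs to its tip along -x (towards the robot at zero yaw), rising 12 mm to the tip at x = -18 mm; the upright is at x = 36 mm, up to 8 mm higher than this point. The pin comes off raised 16 to 22 mm, then drawn 30 mm or more along -x.
- tube_rack: Bystander: white drilled block with orange tubes standing in it, 66 x 66 x 102 mm, origin under its centre. Behind it and along the back of the bench stand fixed grey crates, 175 mm high, fronts at about x = 0.56 m; between two of them, from y = -0.37 to -0.12 m, is the gap into which the nest reaches. Keep the gripper above or in front of the crates.
- label_roll: Bystander: roll of blank white labels lying flat, 68 mm across, 32 mm high, origin under its centre.
- lot_stamp: Bystander: wooden hand stamp with a black knob, 27 x 52 x 70 mm, origin under its centre.
Things that resemble listed ones, but are neither listed nor needed, are in the scene too. What is shaped like the part that bears hook_seat but brown is not meant.

How it is judged:
By the outcome, as a careful person would: the job done as asked, in the order asked, and still so for the second after the job is handed in, with the robot touching nothing.
It also fails if it takes over 67 s, if anything falls off the work surface, if the arm or the gripper's body presses on something with over 40 N, if the wrist force passes 120 N, or if a joint passes its speed limit or range.

## Robot

A 6-joint arm with a two-finger parallel gripper is mounted at the origin on a cart in front of the work surface, level with it; the furniture and walls round the work are solid. World frame = base frame: x ahead of the robot, y to its left, z up, the work surface at z = 0. Lengths are in mm, angles in rad, forces in N, time in s.
With the tool pointing down it reaches from about 350 to 775 mm from the base axis. Payload 7.3 kg.
Tool frame: the origin (TCP) lies midway between the tips of the shut fingers; the grasp point (between the pads) lies 19 mm behind it (grasp_offset is the z of the grasp point in the tool frame, in mm); z points along the fingers, y is the direction in which the jaws open and shut (so a half turn about z gives the same grasp; the last joint's range is limited). The gripper opens to 92 mm and grips with 3 to 60 N. Pads are 19 mm wide; open, the fingers measure 130 mm over their backs; the gripper's body (75 mm by 190 mm) begins 47 mm behind the grasp point.
Start: joints at [-1.372, 0.342, 1.524, -0, 1.275, -0.146], TCP at [177.478, -494.115, 192.741] pointing down, gripper open.
Joint ranges: [-2.53, 2.53], [-0.77, 2.02], [0.04, 2.7], [-1, 4.14], [0.28, 2.66], [-3.11, 3.11]. Speed limits (rad/s): [2.57, 2.57, 3.14, 3.14, 3.14, 3.14].

## Interface

Orientations are given as [roll, pitch, yaw] about the fixed x, y, z axes, in that order (R = Rz(yaw) Ry(pitch) Rx(roll)).
In Python, from plant import get_obs, capture, camera_model, close_job, boxes_of, regions_of, place_of, grasp_offset gives the robot as it stands. The module is installed in compiled form; this text tells all that it offers.
- The arm moves only by the tool send_rows, never from a script. Its argument "targets" is a list that holds one entry, the list of rows, each a list of 7 numbers: the turn, a rotation vector about the tool's x, y, z in degrees, then the shift along the tool's x, y, z in mm, then the closure, from -1 (fully open) to 1 (shut). A call has 1 to 5 rows; each row is the pose to reach, as a shift and turn from the pose commanded when the call began, along the tool's axes at that moment; what a row does not reach only later rows make up. A row lasts 1/12 s, in which the tool goes at most 41.7 mm and 7.16 degrees, less where a joint would pass 70% of its speed; a pose out of reach is approached as far as the arm can. A call with a gripper value outside its range is refused whole. The fingers move at their own pace and stop on an object; the grip force is fixed at half the most. Time passes only in rows, so rows that repeat a pose let the fingers close. It gives the time, the measured TCP pose, the force and the opening at its end, in the units of the state.
- get_obs(): the state, without advancing time (a new reading comes with each control period).
- capture(name): name is "scene" or "top" or "wrist"; returns the picture (400x640x3 uint8, red, green, blue); there is no depth.
- camera_model(name): a dict with "K" (3x3 intrinsics, pixels), "world_to_cam" (4x4, takes a point from world to camera coordinates). Camera axes: x right, y up, looking along -z (the intrinsics and any distortion apply to the point x, -y, -z); pixel columns grow to the right and rows downward; lengths in mm; the calibration is good to about 2 mm. A picture is of the moment at which its call begins: read the wrist's pose just before it. camera_model takes no time and is no camera call; for the wrist camera it gives the pose at the moment of the call.
- close_job(): hands the job in, once; it reports no verdict.
Trained networks look in the newest picture that a camera, given by its name, has taken for a name from the list of things; names that differ only in an ending like _2 or _b are one class to them, and where a whole thing is asked for, a point or a joint stands for the part that bears it (a point fixed in the world has none). Each returns a list of dicts, best first, with "conf" (0 to 1); they miss things now and then, are a little off and sometimes report something else, mostly with a low value. They report only what shows in the picture. A call takes as long as a camera call. They do not tell look-alikes from the thing itself.
- boxes_of(label, camera): "location" ([row, column] in pixels, amid what is visible of it).
- regions_of(label, camera): "region" (400x640 bool, what is visible of it) and "location" ([row, column] in pixels, amid what is visible of it).
- place_of(label, camera): "location" ([row, column] in pixels: a listed point, or the origin of a listed thing).
The state is a dict: "time": time; "joint_positions": joint angles; "dq": joint speeds; "tau": joint torques, N m; "tool_pos": TCP position; "tcp_rot": TCP orientation; "contact_force": force on the tool from outside, world axes, zero at the start; "moment": the same for the moment, N m; "grip_width": finger opening in mm.
Only numpy, scipy, OpenCV 4.12 (cv2) and the standard library are available. Lean on these libraries where they do the work, as an engineer would, in place of code of your own. Each camera call takes 0.05 s, during which the arm holds its last target.

## Working session

There is one attempt and no reset: what is moved stays moved. The work goes in short steps, Python scripts to look and compute and a tool call to move; the robot and the scene stay as the last step left them, time stands still between calls to the robot, and variables do not carry over. Pictures are saved under pics/ and viewed, and the job is handed in when it is done.

Besides the shell and the picture viewer there is one more tool, called after "Call:" as a command line: name --argument value ..., lists and objects as JSON in quotes. send_rows: Moves the arm, as the interface text tells. Its arguments: {"type":"object","properties":{"targets":{"type":"array","items":{"type":"array","items":{"type":"array","items":{"type":"number"}}}}},"required":["targets"]}

```bash
ls; mkdir -p pics; cat > h.py <<'E'
import numpy as np, cv2
from plant import *
def cap(n,f):
    im=capture(n); cv2.imwrite(f'pics/{f}.png',im[:,:,::-1]); return im
E
python3 - <<'E'
from h import *
o=get_obs(); print({k:np.round(v,3).tolist() if not isinstance(v,float) else v for k,v in o.items()})
print(grasp_offset() if callable(grasp_offset) else grasp_offset)
for n in ['scene','top','wrist']:
    cap(n,n+'0'); m=camera_model(n); print(n,{k:np.round(v,3).tolist() for k,v in m.items()})
E
```

```text
pics
{'time': 0.0, 'joint_positions': [-1.372, 0.343, 1.525, 0.0, 1.275, -0.146], 'dq': [0.0, -0.0, -0.001, 0.0, 0.001, 0.001], 'tau': [-0.001, -43.125, -24.422, 0.072, 0.056, -0.0], 'tool_pos': [177.365, -493.618, 192.024], 'tcp_rot': [-3.14, -0.0, 0.345], 'contact_force': [0.829, 1.002, 0.225], 'moment': [-0.051, 0.058, -0.011], 'grip_width': 91.3594822101276}
-18.8
scene {'K': [[393.856, 0.0, 316.47], [0.0, 393.856, 193.301], [0.0, 0.0, 1.0]], 'world_to_cam': [[-0.802, -0.596, -0.018, 434.02], [0.318, -0.454, 0.832, -202.757], [-0.505, 0.662, 0.554, -1368.71], [0.0, 0.0, 0.0, 1.0]]}
top {'K': [[376.748, 0.0, 320.299], [0.0, 376.748, 200.686], [0.0, 0.0, 1.0]], 'world_to_cam': [[-0.019, -1.0, 0.003, 77.011], [0.991, -0.018, 0.136, -476.759], [-0.136, 0.005, 0.991, -1599.112], [0.0, 0.0, 0.0, 1.0]]}
wrist {'K': [[296.218, 0.0, 319.367], [0.0, 296.218, 205.951], [0.0, 0.0, 1.0]], 'world_to_cam': [[0.339, -0.941, -0.001, -525.196], [0.908, 0.328, -0.262, 32.699], [0.247, 0.088, 0.965, -388.888], [0.0, 0.0, 0.0, 1.0]]}
```

View pics/scene0.png

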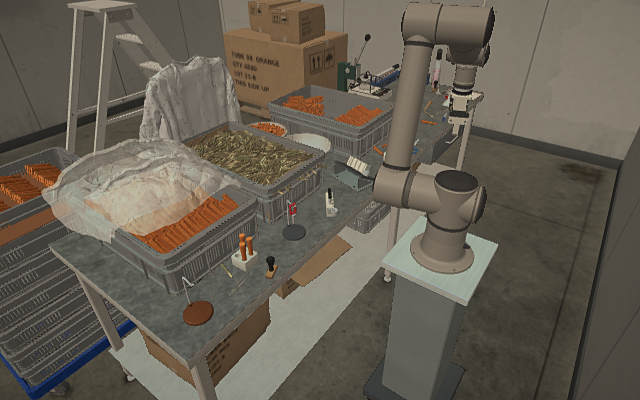

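View pics/top0.png

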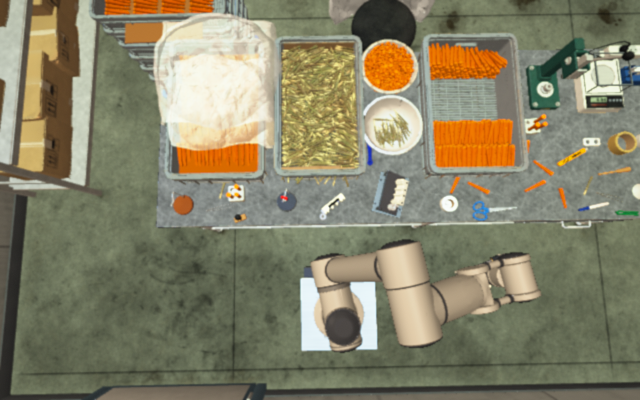

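View pics/wrist0.png

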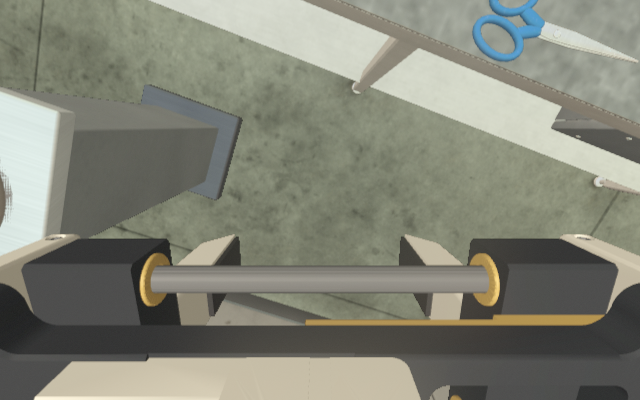

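```bash
python3 - <<'E'
from h import *
for n in ['scene','top']:
    for l in ['gate_grip','gate_hinge','gate','nest_hinge','nest_deck','pin_grip','pin_tip','hook_seat','tube_rack','label_roll','lot_stamp']:
        print(n,l,[(round(d['conf'],2),np.round(d['location'],1).tolist()) for d in place_of(l,n)])
print(get_obs()['time'])
E
```

```text
scene gate_grip [(0.67, [193.8, 329.5])]
scene gate_hinge [(0.67, [209.8, 332.7])]
scene gate [(0.68, [207.2, 331.0])]
scene nest_hinge [(0.74, [169.5, 366.3]), (0.22, [190.2, 329.2])]
scene nest_deck [(0.67, [176.3, 363.5]), (0.58, [206.6, 290.8]), (0.22, [274.0, 269.4])]
scene pin_grip [(0.45, [210.0, 294.9])]
scene pin_tip [(0.55, [222.5, 295.1])]
scene hook_seat [(0.73, [206.3, 287.0]), (0.69, [282.0, 188.3])]
scene tube_rack [(0.88, [262.5, 244.2])]
scene label_roll [(0.25, [263.2, 247.0])]
scene lot_stamp []
top gate_grip [(0.58, [201.1, 331.4])]
top gate_hinge [(0.53, [204.8, 337.5]), (0.5, [217.9, 324.8])]
top gate [(0.6, [204.8, 448.8]), (0.54, [202.8, 334.2])]
top nest_hinge [(0.56, [206.2, 397.1])]
top nest_deck [(0.67, [205.7, 393.0])]
top pin_grip [(0.52, [198.0, 282.9])]
top pin_tip []
top hook_seat [(0.84, [199.9, 174.6]), (0.79, [197.3, 284.7])]
top tube_rack [(0.78, [194.1, 234.8])]
top label_roll [(0.48, [203.9, 448.1])]
top lot_stamp [(0.44, [217.2, 240.3])]
1.25
```

```bash
cat >> h.py <<'E'
def ray(m,rc):
    K=m['K'];T=m['world_to_cam'];R=T[:3,:3]
    d=np.array([(rc[1]-K[0,2])/K[0,0],-(rc[0]-K[1,2])/K[1,1],-1.]);
    return -R.T@T[:3,3], R.T@d/np.linalg.norm(d)
def atz(m,rc,z):
    c,d=ray(m,rc); return c+d*(z-c[2])/d[2]
def tri(l):
    A=0;b=0;rs=[ray(m,rc) for m,rc in l]
    for c,d in rs:
        P=np.eye(3)-np.outer(d,d);A=A+P;b=b+P@c
    x=np.linalg.solve(A,b); return x,[round(float(np.linalg.norm((np.eye(3)-np.outer(d,d))@(x-c))),1) for c,d in rs]
def proj(m,p):
    p=np.atleast_2d(p);T=m['world_to_cam'];q=p@T[:3,:3].T+T[:3,3];K=m['K']
    u=q[:,0]/-q[:,2]*K[0,0]+K[0,2];v=-q[:,1]/-q[:,2]*K[1,1]+K[1,2];return np.stack([v,u],1)
E
python3 - <<'E'
from h import *
s=camera_model('scene');t=camera_model('top')
for n,a,b in [('gate_grip',(193.8,329.5),(201.1,331.4)),('nest_hinge',(169.5,366.3),(206.2,397.1)),('pin',(210,294.9),(198,282.9)),('hook',(206.3,287),(197.3,284.7)),('ghinge',(209.8,332.7),(217.9,324.8)),('rack',(262.5,244.2),(194.1,234.8))]:
    print(n,tri([(s,a),(t,b)]))
print(atz(t,(203.9,448.1),0),atz(t,(217.2,240.3),0))
a=cv2.imread('pics/top0.png');c=cv2.resize(a[160:230,160:480],None,fx=2.5,fy=2.5,interpolation=2);
b=cv2.imread('pics/scene0.png');d=cv2.resize(b[140:340,170:410],None,fx=3,fy=3,interpolation=2)
cv2.imwrite('pics/c1.png',c);cv2.imwrite('pics/c2.png',d)
E
```

```text
gate_grip (array([466.12112997,  19.33411356,  74.10478938]), [4.2, 4.2])
nest_hinge (array([ 449.58953427, -255.6053634 ,   57.72090658]), [5.3, 5.3])
pin (array([477.1820154 , 219.60286415, 110.31577899]), [5.1, 5.1])
hook (array([491.93634696, 220.64920888, 118.33660717]), [10.7, 10.7])
ghinge (array([410.04966322,  54.92246621,  39.35790142]), [9.0, 9.0])
rack (array([517.06910012, 443.4711072 ,   6.62751366]), [1.0, 1.0])
[ 457.76655487 -496.10440961    0.        ] [415.91558827 420.29607729   0.        ]
```

View pics/c1.png

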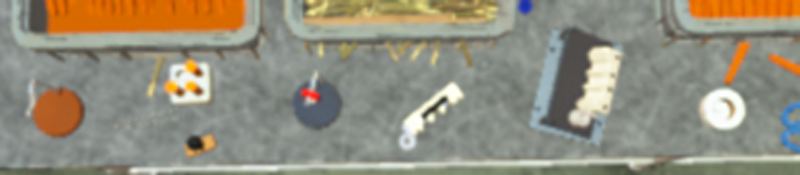

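View pics/c2.png

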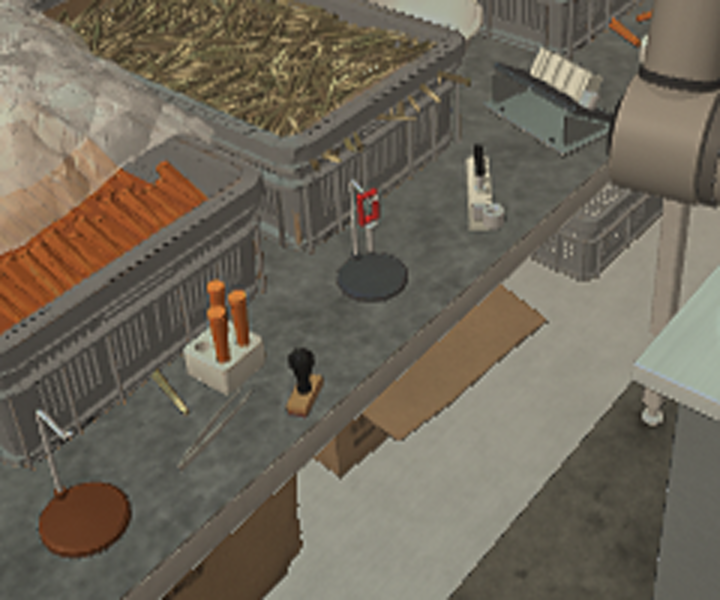

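```bash
cat >> h.py <<'E'
from scipy.spatial.transform import Rotation as Ro
def Rt(e): return Ro.from_euler('xyz',e).as_matrix()
def go(R,p,tool='tcp',cmd=None):
    """print row delta to reach world tcp pose R,p"""
    o=get_obs() ; R0=Rt(o['tcp_rot']);p0=np.array(o['tool_pos'])
    if cmd is not None: R0,p0=cmd
    v=R0.T@(np.array(p)-p0); w=Ro.from_matrix(R0.T@R).as_rotvec(degrees=True)
    print('row',np.round(w,1).tolist(),np.round(v,1).tolist(),'dist',round(float(np.linalg.norm(v)),1),'ang',round(float(np.linalg.norm(w)),1))
def down(yawdeg): return Rt([np.pi,0,np.radians(yawdeg)])
E
python3 - <<'E'
from h import *
m=camera_model('wrist');o=get_obs();R=Rt(o['tcp_rot']);T=m['world_to_cam']
c=-T[:3,:3].T@T[:3,3];print(c, R.T@(c-o['tool_pos'])); print(R.T@T[:3,:3].T)
# candidate view poses: project nest and gate
def wm(Rn,p):
    Rc=Rn@(R.T@T[:3,:3].T); cc=np.array(p)+Rn@(R.T@(c-o['tool_pos'])); M=np.eye(4);M[:3,:3]=Rc.T;M[:3,3]=-Rc.T@cc
    return dict(K=m['K'],world_to_cam=M)
for p,y in [((360,-240,330),0),((360,-220,380),0),((360,20,330),0),((370,-110,400),0)]:
    print(p,np.round(proj(wm(down(y),p),[[450,-255,55],[467,19,74],[410,50,45],[580,-255,55],[500,-200,50],[480,220,110]]),0).tolist())
go(down(0),(360,-240,330))
E
```

```text
[ 244.65945784 -470.57752746  383.8620424 ] [  71.18627187    0.58712976 -191.11540928]
[[ 1.42384613e-03  9.64905062e-01  2.62595115e-01]
 [ 9.99998966e-01 -1.32138679e-03 -5.66773112e-04]
 [-1.99892528e-04  2.62595651e-01 -9.64905946e-01]]
(360, -240, 330) [[112.0, 329.0], [99.0, 137.0], [139.0, 134.0], [14.0, 330.0], [77.0, 292.0], [86.0, -36.0]]
(360, -220, 380) [[114.0, 340.0], [102.0, 168.0], [138.0, 163.0], [26.0, 342.0], [82.0, 307.0], [90.0, 17.0]]
(360, 20, 330) [[113.0, 502.0], [99.0, 320.0], [139.0, 300.0], [14.0, 517.0], [77.0, 468.0], [86.0, 165.0]]
(370, -110, 400) [[120.0, 402.0], [109.0, 241.0], [143.0, 230.0], [37.0, 408.0], [90.0, 372.0], [99.0, 104.0]]
row [0.0, -0.0, 19.8] [257.7, -177.4, -137.3] dist 341.6 ang 19.8
```

```bash
python3 - <<'E'
from h import *
go(down(0),(360,-240,260))
E
```

```text
row [0.0, -0.0, 19.8] [257.7, -177.4, -67.3] dist 320.0 ang 19.8
```

Call:
send_rows --targets '[[[0,0,12,150,-103,-67,-1],[0,0,12,150,-103,-67,-1],[0,0,12,150,-103,-67,-1],[0,0,12,150,-103,-67,-1],[0,0,12,150,-103,-67,-1]]]'

```text
time: 1.67
tool_pos: [285.3, -344.1, 261.3]
tcp_rot: [3.14, -0.001, 0.136]
contact_force: [0.8, -0.4, 0.5]
grip_width: 91.8
```

```bash
python3 - <<'E'
from h import *
go(down(0),(360,-240,260))
E
```

```text
row [0.1, -0.1, 7.8] [88.2, -93.0, 1.3] dist 128.2 ang 7.8
```

Call:
send_rows --targets '[[[0,0,7.8,88,-93,1,-1],[0,0,7.8,88,-93,1,-1],[0,0,7.8,88,-93,1,-1],[0,0,7.8,88,-93,1,-1],[0,0,7.8,88,-93,1,-1]]]'

```text
time: 2.08
tool_pos: [359.6, -240.4, 259.0]
tcp_rot: [3.141, -0.001, 0.004]
contact_force: [0.0, -0.7, 0.6]
grip_width: 92.2
```

```bash
python3 - <<'E'
from h import *
o=get_obs();m=camera_model('wrist');np.save('w1.npy',m['world_to_cam'])
cap('wrist','w1')
for l in ['nest_hinge','nest_deck','gate_grip','gate_hinge','gate']:
    print(l,[(round(d['conf'],2),np.round(d['location'],1).tolist()) for d in place_of(l,'wrist')])
E
```

```text
nest_hinge [(0.64, [118.0, 317.3])]
nest_deck [(0.9, [114.9, 311.8])]
gate_grip [(0.96, [97.3, 106.0]), (0.59, [113.4, 311.8])]
gate_hinge [(0.58, [141.0, 98.2])]
gate [(0.74, [100.2, 141.8])]
```

View pics/w1.png

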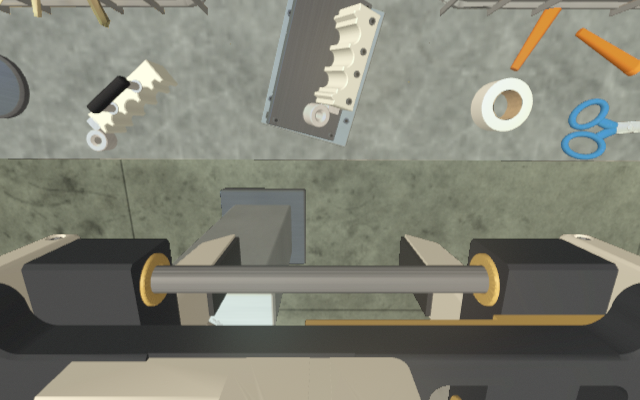

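Call:
send_rows --targets '[[[0,0,0,25,50,69,-1],[0,0,0,25,50,69,-1],[0,0,0,25,50,69,-1],[0,0,0,25,50,69,-1]]]'

```text
time: 2.72
tool_pos: [382.1, -293.2, 187.2]
tcp_rot: [-3.138, 0.004, -0.004]
contact_force: [-0.1, 0.3, 0.9]
grip_width: 91.8
```

```bash
cat >> h.py <<'E'
def shot(f,labels,cam='wrist'):
    m=camera_model(cam);np.save(f'pics/{f}.npy',m['world_to_cam'])
    cap(cam,f)
    for l in labels:
        print(l,[(round(d['conf'],2),np.round(d['location'],1).tolist()) for d in place_of(l,cam)])
def mod(f):
    return dict(K=camera_model('wrist')['K'],world_to_cam=np.load(f'pics/{f}.npy'))
def crop(f,r0,r1,c0,c1,s,out):
    a=cv2.imread(f'pics/{f}.png');cv2.imwrite(f'pics/{out}.png',cv2.resize(a[r0:r1,c0:c1],None,fx=s,fy=s,interpolation=cv2.INTER_CUBIC))
E
cp w1.npy pics/w1.npy
python3 - <<'E'
from h import *
shot('w2',['nest_hinge','nest_deck'])
crop('w2',0,230,60,460,2,'w2c')
E
```

```text
nest_hinge [(0.95, [138.4, 266.4])]
nest_deck [(0.96, [135.3, 258.9])]
```

Call:
send_rows --targets '[[[0,0,0,0,-90,0,-1],[0,0,0,0,-90,0,-1],[0,0,0,0,-90,0,-1],[0,0,0,0,-90,0,-1]]]'

```text
time: 3.2
tool_pos: [383.6, -200.4, 191.6]
tcp_rot: [3.14, -0.003, 0.003]
contact_force: [-0.5, 0.9, -0.0]
grip_width: 91.7
```

```bash

python3 - <<'E'
from h import *
shot('w3',['nest_hinge','nest_deck','gate_grip','gate_hinge','gate'])
crop('w3',0,230,240,640,2,'w3c')
E
```

```text
nest_hinge [(0.55, [138.2, 355.3])]
nest_deck [(0.64, [136.6, 345.2])]
gate_grip [(0.64, [114.2, 102.6])]
gate_hinge [(0.64, [165.8, 93.4])]
gate [(0.61, [117.3, 146.3])]
```

View pics/w2c.png

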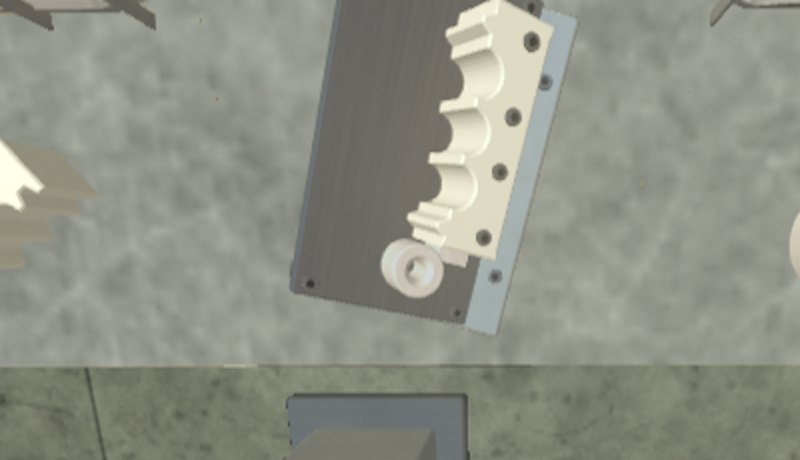

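View pics/w3c.png

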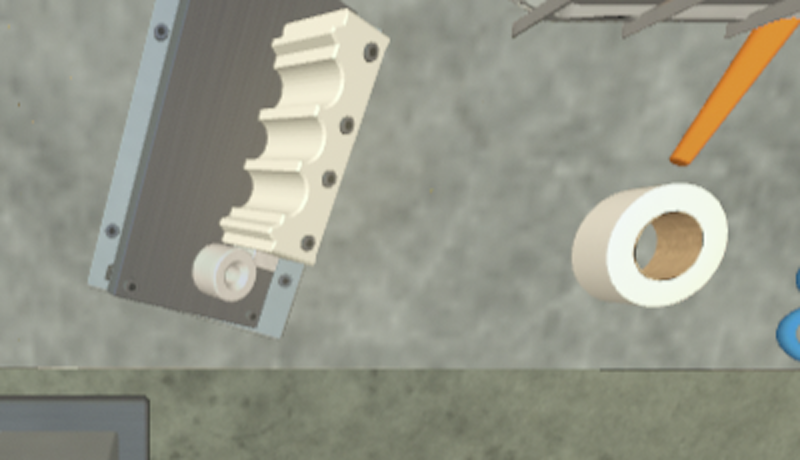

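```bash
python3 - <<'E'
from h import *
crop('w2',90,190,240,340,8,'w2z')
crop('w3',90,190,320,420,8,'w3z')
E
```

```text
(no output)
```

View pics/w2z.png

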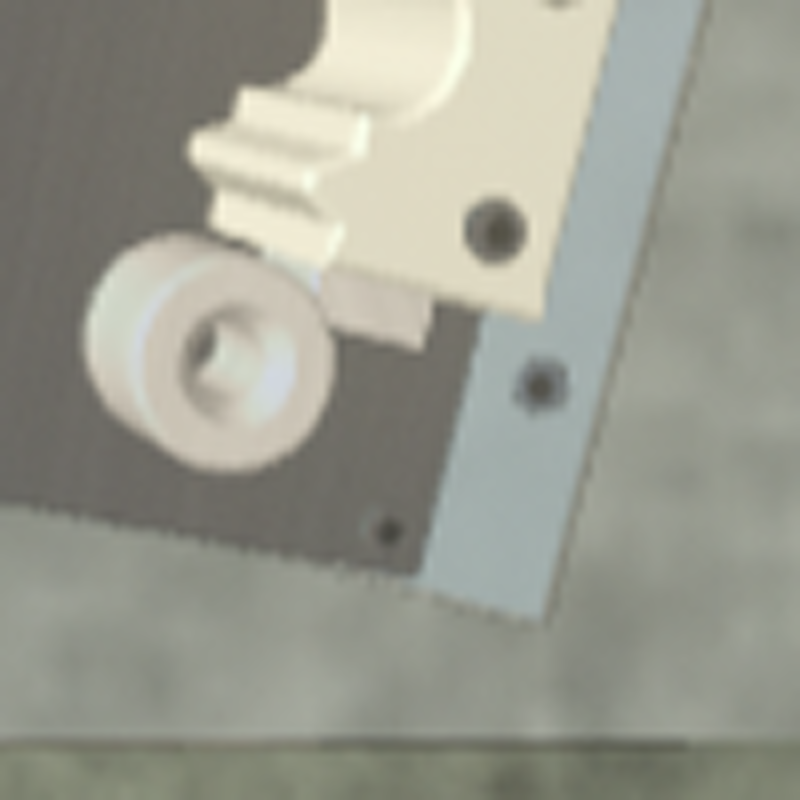

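View pics/w3z.png

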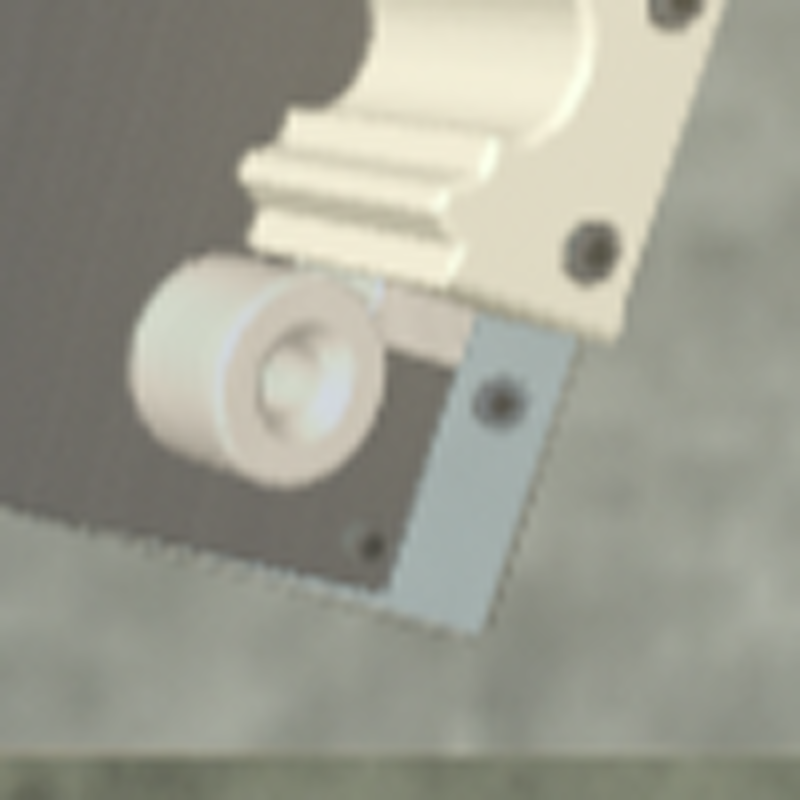

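```bash
cat > fit.py <<'E'
from h import *
from scipy.optimize import least_squares
def nestR(yaw,tilt=np.radians(30)):
    # Rz(yaw) * tilt about y: z leans... x up slope
    return Rt([0,0,yaw])@Ro.from_euler('y',-tilt).as_matrix()
def px(x,y,c0,r0,s): return [r0+(y+.5)/s-.5,c0+(x+.5)/s-.5]
P=dict(h=[0,0,0],nr=[-30,-15.5,22],nl=[0,-15.5,22],dk=[-44,27,-22],fr=[-30,-124.5,22],fl=[0,-124.5,22])
M={'w2':{},'w3':{}}
for k,v in dict(h=(238,362),nr=(541,318),nl=(335,262),dk=(418,578)).items(): M['w2'][k]=px(*v,240,90,8)
for k,v in dict(h=(300,378),nr=(617,342),nl=(455,287),dk=(387,592)).items(): M['w3'][k]=px(*v,320,90,8)
for k,v in dict(fr=(552,20),fl=(498,0)).items(): M['w2'][k]=px(*v,60,0,2)
for k,v in dict(fr=(388,40),fl=(347,10)).items(): M['w3'][k]=px(*v,240,0,2)
ms={f:mod(f) for f in M}
def res(q,full=False):
    R=nestR(q[3]);out=[]
    for f in M:
        for k in M[f]:
            out.append(proj(ms[f],np.array(P[k])@R.T+q[:3])[0]-M[f][k])
            if full: print(f,k,np.round(out[-1],2))
    return np.concatenate(out)
if __name__=='__main__':
    r=least_squares(res,[450,-255,58,np.radians(81)],loss='soft_l1')
    print(r.x[:3],np.degrees(r.x[3]),r.cost); res(r.x,True); print(nestR(r.x[3]))
    np.save('nest.npy',r.x)
E
python3 fit.py
```

```text
[ 443.4021829  -241.35951229   59.43856346] 74.8627988607629 5.673481173928897
w2 h [0.07 0.46]
w2 nr [0.32 0.3 ]
w2 nl [ 0.46 -0.43]
w2 dk [-0.01  0.62]
w2 fr [3.47 0.77]
w2 fl [-1.35  0.23]
w3 h [0.32 0.37]
w3 nr [-0.09 -0.64]
w3 nl [-0.07 -1.35]
w3 dk [ 0.14 -0.17]
w3 fr [-0.92 -0.07]
w3 fl [-0.42 -0.38]
[[ 0.22614636 -0.96530329 -0.13056566]
 [ 0.83597717  0.26113132 -0.48265164]
 [ 0.5         0.          0.8660254 ]]
```

```bash
python3 - <<'E'
from h import *
from fit import *
q=np.load('nest.npy')
R=nestR(q[3])
for n in ['top','scene']: print(n,proj(camera_model(n),q[:3]))
print('w1',proj(mod('w1'),q[:3]))
crop('w1',95,135,290,350,10,'w1z')
a=cv2.imread('pics/top0.png')
pts=proj(camera_model('top'),np.array(list(P.values()))@R.T+q[:3])
c=cv2.resize(a[160:230,350:430],None,fx=8,fy=8,interpolation=2)
for k,p in zip(P,pts): cv2.circle(c,(int((p[1]-350)*8+4),int((p[0]-160)*8+4)),3,(0,0,255),-1)
cv2.imwrite('pics/topn.png',c)
E
```

```text
top [[206.57532671 393.24712417]]
scene [[170.98447423 367.10703106]]
w1 [[115.26994494 320.09449468]]
```

View pics/topn.png

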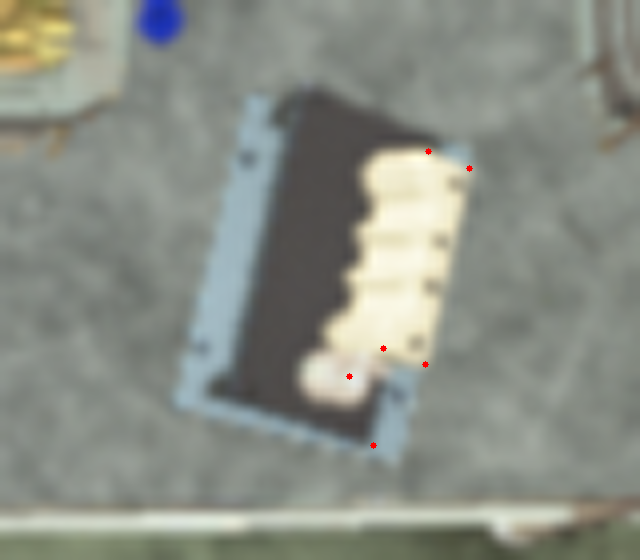

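View pics/w1z.png

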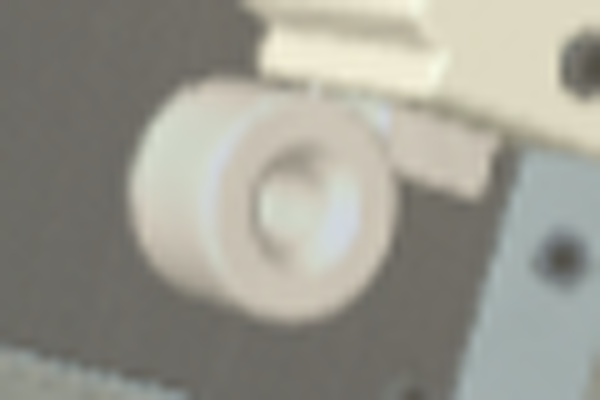

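Call:
send_rows --targets '[[[0,0,0,0,-180,0,-1],[0,0,0,0,-180,0,-1],[0,0,0,0,-180,0,-1],[0,0,0,0,-180,0,-1],[0,0,0,0,-180,0,-1]]]'

```text
time: 3.92
tool_pos: [383.0, -19.1, 189.7]
tcp_rot: [-3.14, 0.0, 0.0]
contact_force: [0.4, -0.7, -0.3]
grip_width: 92.0
```

```bash

python3 - <<'E'
from h import *
print(np.abs(get_obs()['dq']).max())
shot('w4',['gate_grip','gate_hinge','gate'])
crop('w4',40,200,240,440,4,'w4c')
E
```

```text
0.349434098362358
gate_grip [(0.7, [115.6, 282.2])]
gate_hinge [(0.9, [166.4, 250.4])]
gate [(0.82, [118.3, 295.3]), (0.3, [87.7, 27.6]), (0.19, [138.6, 528.8])]
```

Call:
send_rows --targets '[[[0,0,0,0,-80,0,-1],[0,0,0,0,-80,0,-1],[0,0,0,0,-80,0,-1],[0,0,0,0,-80,0,-1]]]'

```text
time: 4.45
tool_pos: [384.1, 57.5, 189.6]
tcp_rot: [3.141, 0.0, 0.001]
contact_force: [0.4, -0.7, 0.0]
grip_width: 91.7
```

```bash

python3 - <<'E'
from h import *
print(np.abs(get_obs()['dq']).max())
shot('w5',['gate_grip','gate_hinge','gate','pin_grip','hook_seat','pin_tip'])
crop('w5',40,200,240,440,4,'w5c')
E
```

```text
0.05257054024266058
gate_grip [(0.62, [116.7, 358.9])]
gate_hinge [(0.6, [165.6, 318.9]), (0.37, [85.2, 122.9])]
gate [(0.86, [116.8, 354.7])]
pin_grip [(0.93, [92.3, 129.6])]
hook_seat [(0.83, [88.5, 121.3])]
pin_tip [(0.94, [98.0, 173.2])]
```

View pics/w4c.png

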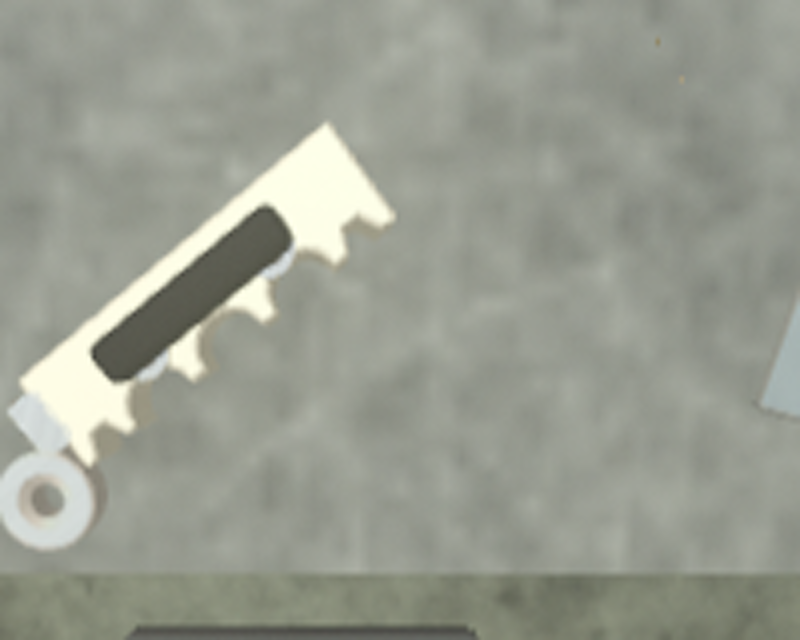

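View pics/w5.png

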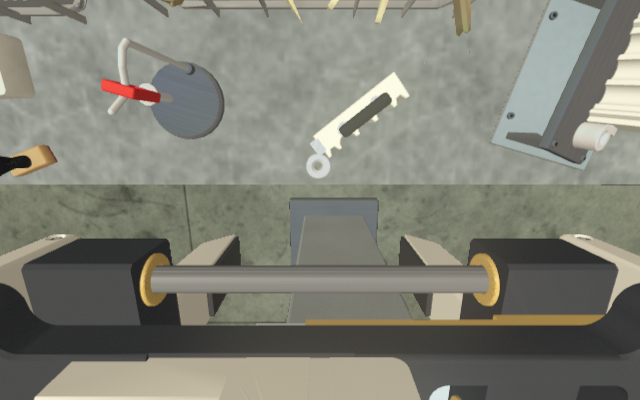

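View pics/w5c.png

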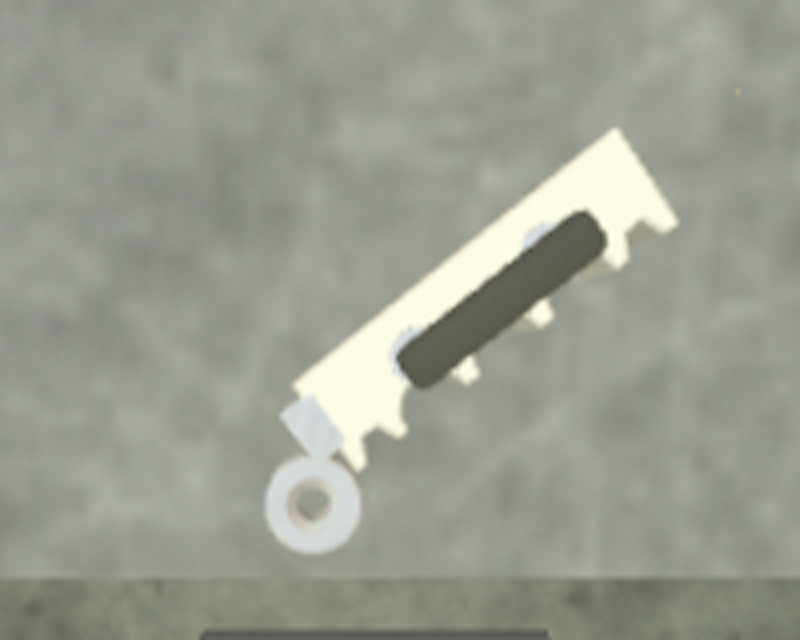

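```bash
cat > gate.py <<'E'
from h import *
from fit import px
from scipy.optimize import least_squares
P=dict(h=[-15,70,45],c=[0,0,81],bf=[15,-54.5,44],bn=[15,54.5,44])
M={'w4':{},'w5':{}}
for k,v in dict(h=(46,500),c=(192,293),bf=(327,122),bn=(22,382)).items(): M['w4'][k]=px(*v,240,40,4)
for k,v in dict(h=(312,505),c=(502,299),bf=(616,127),bn=(294,386)).items(): M['w5'][k]=px(*v,240,40,4)
ms={f:mod(f) for f in M}
def res(q,full=False):
    out=[]
    for f in M:
        for k in M[f]:
            out.append(proj(ms[f],np.array(P[k])@Rt([0,0,q[2]]).T+[q[0],q[1],q[3] if len(q)>3 else 0])[0]-M[f][k])
            if full: print(f,k,np.round(out[-1],2))
    return np.concatenate(out)
if __name__=='__main__':
    r=least_squares(res,[467,19,np.radians(45)],loss='soft_l1')
    print(r.x[:2],np.degrees(r.x[2]),r.cost); res(r.x,True)
    np.save('gate.npy',r.x)
    r=least_squares(res,[467,19,np.radians(45),0],loss='soft_l1');print(r.x,np.degrees(r.x[2]))
    for n in ['top','scene']: print(n,proj(camera_model(n),[r.x[0],r.x[1],74]))
E
python3 gate.py
```

```text
[465.48625297  12.26875094] 37.84264637469071 2.6421033276165673
w4 h [ 0.45 -0.28]
w4 c [ 0.39 -0.82]
w4 bf [-0.71  0.38]
w4 bn [-0.22 -1.41]
w5 h [0.4  0.57]
w5 c [0.33 0.65]
w5 bf [-0.55  0.95]
w5 bn [ 0.02 -0.46]
[465.5945748   12.29123954   0.66178409  -4.10481936] 37.917435337976634
top [[202.04536886 333.60687541]]
scene [[192.92822181 329.56881762]]
```

```bash
python3 - <<'E'
from h import *
go(down(-35),(440,25,150))
E
```

```text
row [0.0, -0.0, 34.8] [56.2, 31.3, 39.7] dist 75.6 ang 34.8
```

Call:
send_rows --targets '[[[0,0,35,56,31,40,-1],[0,0,35,56,31,40,-1],[0,0,35,56,31,40,-1],[0,0,35,56,31,40,-1],[0,0,35,56,31,40,-1]]]'

```text
time: 5.22
tool_pos: [439.8, 25.5, 149.0]
tcp_rot: [3.141, 0.001, -0.62]
contact_force: [-0.1, 0.1, -0.4]
grip_width: 92.0
```

```bash
python3 - <<'E'
from h import *
go(down(-52.2),(465.5,12.3,110))
E
```

```text
row [0.1, 0.1, 16.7] [28.7, -4.2, 38.9] dist 48.5 ang 16.7
```

Call:
send_rows --targets '[[[0,0,17,29,-4,39,-1],[0,0,17,29,-4,39,-1],[0,0,17,29,-4,39,-1],[0,0,17,29,-4,39,-1]]]'

```text
time: 5.55
tool_pos: [465.6, 12.3, 109.8]
tcp_rot: [3.14, 0.001, -0.911]
contact_force: [-0.1, 0.1, 1.0]
grip_width: 91.6
```

```bash
python3 - <<'E'
from h import *
shot('w6',['gate_grip'])
print(proj(mod('w6'),[465.5,12.3,74]))
go(down(-52.2),(465.5,12.3,55.2))
E
```

```text
gate_grip [(0.83, [217.4, 317.9]), (0.47, [197.2, 318.4])]
[[217.46525026 319.74279713]]
row [0.0, -0.0, 0.2] [0.1, 0.4, 55.6] dist 55.6 ang 0.2
```

View pics/w6.png

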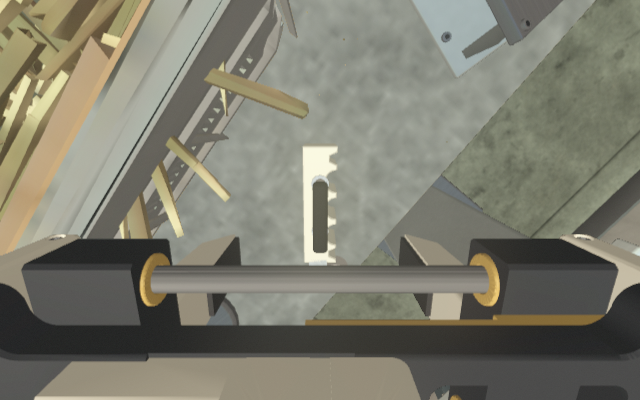

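Call:
send_rows --targets '[[[0,0,0,0,0,40,-1],[0,0,0,0,0,55,-1],[0,0,0,0,0,55,-1],[0,0,0,0,0,55,1],[0,0,0,0,0,55,1]]]'

```text
time: 6.07
tool_pos: [466.7, 12.9, 57.0]
tcp_rot: [-3.14, -0.002, -0.908]
contact_force: [0.8, 0.1, -0.5]
grip_width: 83.0
```

Call:
send_rows --targets '[[[0,0,0,0,0,0,1],[0,0,0,0,0,0,1],[0,0,0,0,0,0,1],[0,0,0,0,0,0,1]]]'

```text
time: 6.4
tool_pos: [466.0, 13.1, 56.3]
tcp_rot: [-3.141, -0.001, -0.908]
contact_force: [-0.5, 0.8, 0.0]
grip_width: 56.4
```

Call:
send_rows --targets '[[[0,0,0,0,0,0,1],[0,0,0,0,0,0,1],[0,0,0,0,0,0,1],[0,0,0,0,0,0,1],[0,0,0,0,0,0,1]]]'

```text
time: 6.82
tool_pos: [465.7, 13.1, 55.7]
tcp_rot: [3.142, -0.0, -0.908]
contact_force: [0.0, 0.1, -0.9]
grip_width: 23.0
```

Call:
send_rows --targets '[[[0,0,0,0,0,0,1],[0,0,0,0,0,0,1],[0,0,0,0,0,0,1]]]'

```text
time: 7.07
tool_pos: [465.7, 13.1, 55.7]
tcp_rot: [3.141, 0.0, -0.908]
contact_force: [-0.1, 0.5, 0.8]
grip_width: 3.6
```

Call:
send_rows --targets '[[[0,0,0,0,0,0,1],[0,0,0,0,0,0,1]]]'

```text
time: 7.23
tool_pos: [465.7, 13.1, 55.7]
tcp_rot: [3.141, -0.0, -0.908]
contact_force: [0.3, 0.2, -0.5]
grip_width: 0.5
```

```bash
python3 - <<'E'
from h import *
shot('w7',['gate_grip'])
cap('scene','s7')
crop('s7',140,260,260,420,5,'s7c')
crop('w7',80,400,200,440,2.4,'w7c')
print(get_obs()['grip_width'])
E
```

```text
gate_grip [(0.74, [242.6, 319.5])]
0.6465017602408121
```

View pics/w7c.png

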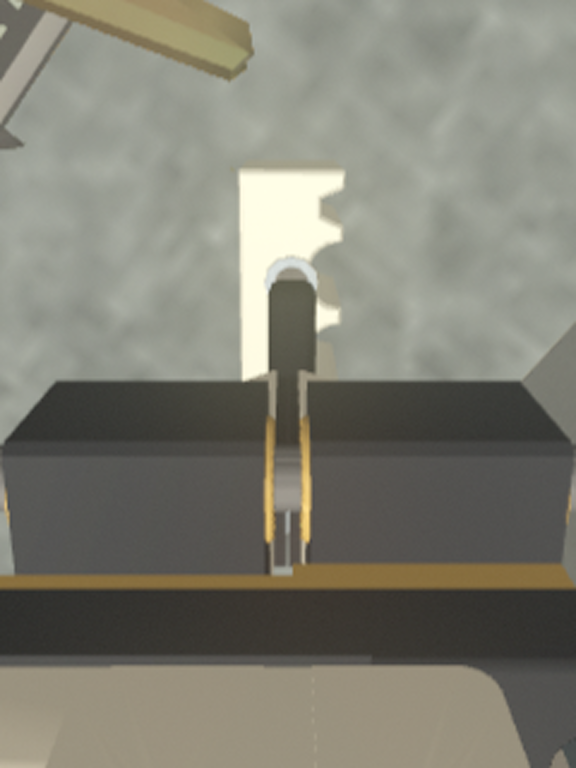

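View pics/s7c.png

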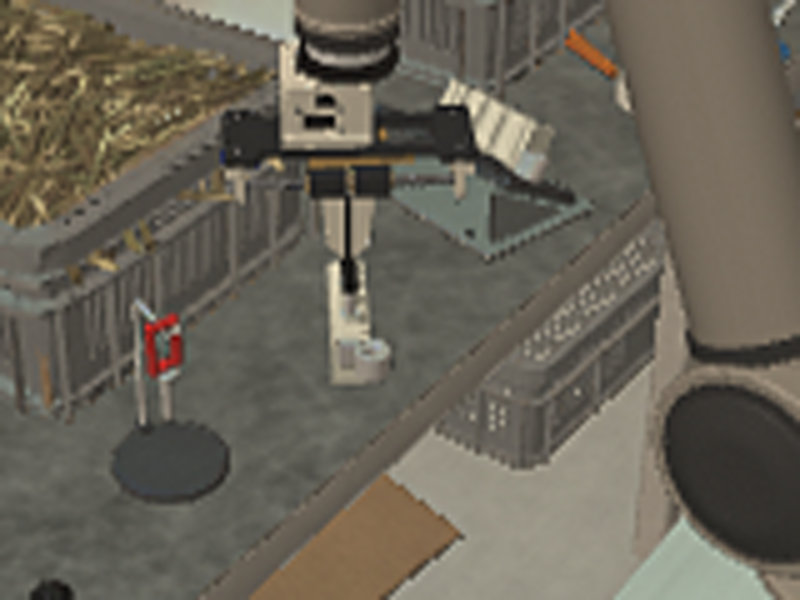

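```bash
python3 - <<'E'
from h import *
s=camera_model('scene')
o=get_obs()
R=Rt(o['tcp_rot']);p=o['tool_pos']
a=cv2.imread('pics/s7.png');c=cv2.resize(a[150:230,290:370],None,fx=9,fy=9,interpolation=2)
q=np.load('gate.npy')
Rg=Rt([0,0,q[2]])
for i,P in enumerate([p,p+R@[0,0,-18.8],p+R@[0,0,-65]]):
    v=proj(s,P)[0];print(v);cv2.circle(c,(int((v[1]-290)*9+4),int((v[0]-150)*9+4)),4,(0,0,255),-1)
for P in [[0,29,81],[0,-29,81],[0,29,67],[15,54.5,0],[15,54.5,44],[-15,54.5,44],[-15,70,45]]:
    v=proj(s,Rg@P+[q[0],q[1],0])[0];cv2.circle(c,(int((v[1]-290)*9+4),int((v[0]-150)*9+4)),4,(0,255,0),-1)
cv2.imwrite('pics/s7d.png',c)
E
```

```text
[196.84166858 329.42588583]
[192.89963729 329.42545342]
[182.98395239 329.42436574]
```

View pics/s7d.png

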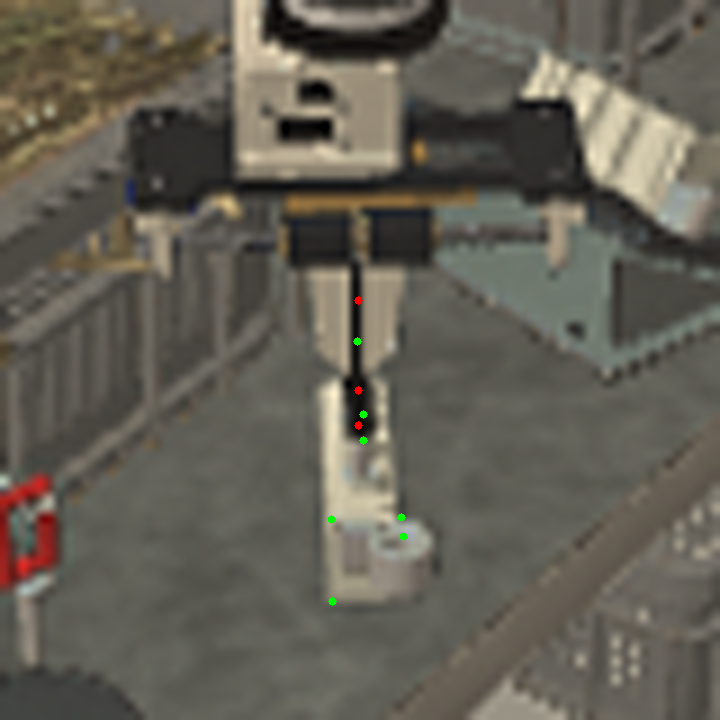

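```bash
python3 - <<'E'
from h import *
m=mod('w6')
import plant
# recover tool pose at w6 via fixed tool->cam transform
E=np.array([[0,.965,.2626],[1,0,0],[0,.2626,-.965]]);c=np.array([71.19,0.5,-191.1])
T=m['world_to_cam'];Rw=T[:3,:3].T@E.T; 
cw=-T[:3,:3].T@T[:3,3]; p=cw-Rw@c; print(p, Ro.from_matrix(Rw).as_euler('xyz'))
for P in [[0,46,0],[0,-46,0],[0,46,-19],[0,-46,-19],[10,46,0],[-10,46,0],[0,46,-66],[0,0,0],[0,0,25]]:
    print(P,proj(m,p+Rw@P))
crop('w6',200,400,120,520,2,'w6c')
E
```

```text
[466.27664864  12.69822362 109.79227224] [ 3.14002934e+00  9.93265244e-04 -9.10111538e-01]
[0, 46, 0] [[232.95426213 385.72593978]]
[0, -46, 0] [[232.95426213 251.54934889]]
[0, 46, -19] [[243.63269504 392.31081337]]
[0, -46, -19] [[243.63269504 244.81975281]]
[10, 46, 0] [[219.04966626 386.59514836]]
[-10, 46, 0] [[246.50389651 384.87892067]]
[0, 46, -66] [[282.11507481 416.04103747]]
[0, 0, 0] [[232.95426213 318.63764434]]
[0, 0, 25] [[221.52915824 318.71506532]]
```

View pics/w6c.png

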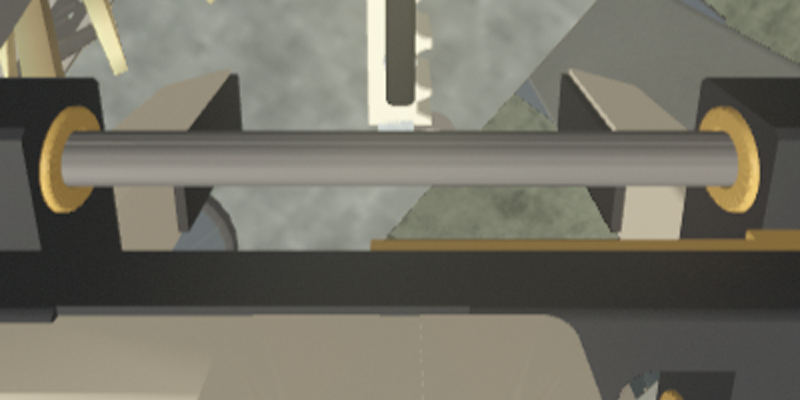

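Call:
send_rows --targets '[[[0,0,0,0,0,-5,0.1],[0,0,0,0,0,-5,0.1],[0,0,0,0,0,-5,0.1],[0,0,0,0,0,-5,0.1],[0,0,0,0,0,-5,0.1]]]'

```text
time: 7.8
tool_pos: [465.7, 13.1, 60.7]
tcp_rot: [3.142, -0.0, -0.908]
contact_force: [0.1, 0.4, -0.4]
grip_width: 29.1
```

Call:
send_rows --targets '[[[0,0,0,0,0,0,0.1],[0,0,0,0,0,0,0.1]]]'

```text
time: 7.97
tool_pos: [465.6, 13.1, 60.6]
tcp_rot: [3.141, 0.0, -0.908]
contact_force: [0.1, 1.3, 0.2]
grip_width: 39.6
```

```bash
python3 - <<'E'
from h import *
shot('w8',['gate_grip'])
cap('scene','s8')
crop('s8',150,230,290,370,9,'s8c')
crop('w8',80,400,200,440,2.4,'w8c')
E
```

```text
gate_grip [(0.94, [240.5, 318.6]), (0.35, [310.8, 340.3])]
```

View pics/w8c.png

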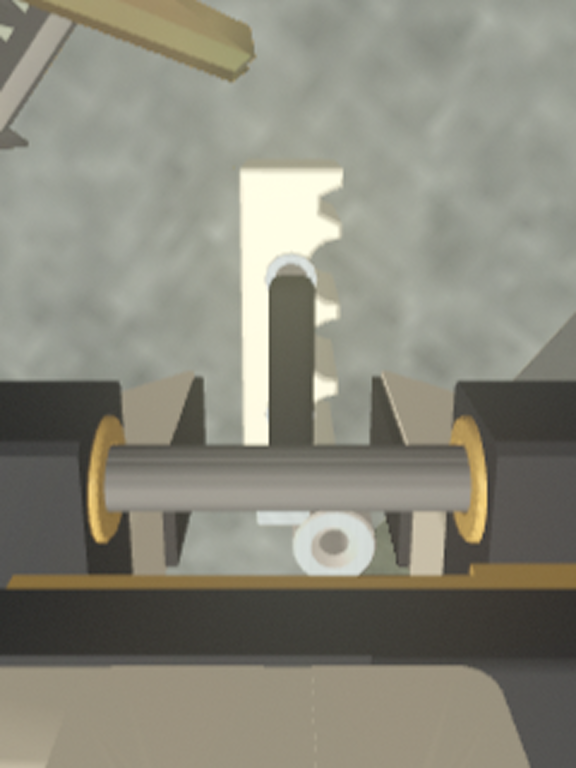

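View pics/s8c.png

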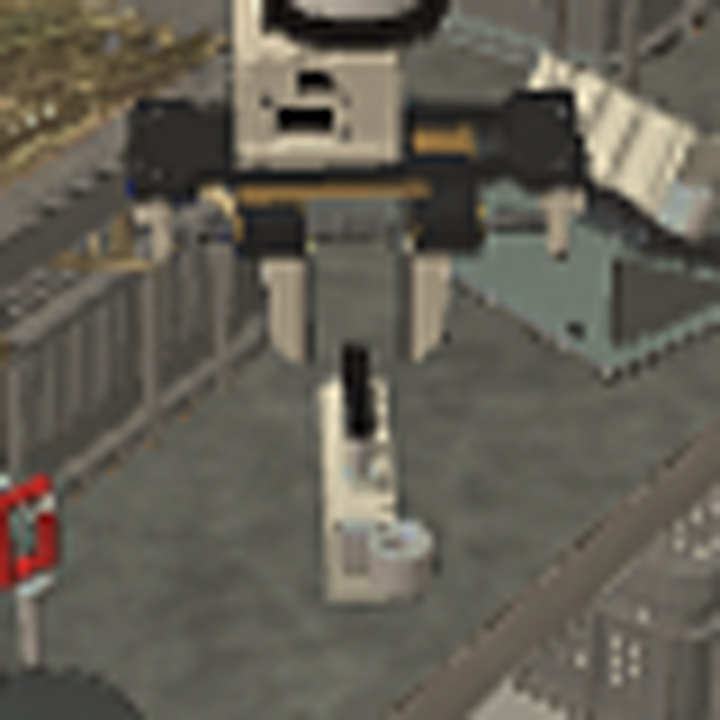

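Call:
send_rows --targets '[[[0,0,0,0,0,20,0.1],[0,0,0,0,0,32,0.1],[0,0,0,0,0,32,0.1],[0,0,0,0,0,32,1],[0,0,0,0,0,32,1]]]'

```text
time: 8.53
tool_pos: [466.2, 13.1, 29.2]
tcp_rot: [-3.141, -0.001, -0.908]
contact_force: [0.9, -0.2, -0.8]
grip_width: 32.4
```

Call:
send_rows --targets '[[[0,0,0,0,0,0,1],[0,0,0,0,0,0,1],[0,0,0,0,0,0,1],[0,0,0,0,0,0,1],[0,0,0,0,0,0,1]]]'

```text
time: 8.95
tool_pos: [466.0, 13.0, 29.1]
tcp_rot: [-3.141, -0.001, -0.908]
contact_force: [0.2, 0.0, 4.0]
grip_width: 11.9
```

Call:
send_rows --targets '[[[0,0,0,0,0,-10,1],[0,0,0,0,0,-50,1],[0,0,0,0,0,-90,1],[0,0,0,0,0,-120,1],[0,0,0,0,0,-120,1]]]'

```text
time: 9.37
tool_pos: [469.3, 12.7, 154.4]
tcp_rot: [-3.134, -0.008, -0.908]
contact_force: [1.1, -0.7, -0.9]
grip_width: 11.3
```

```bash
cat > tgt.py <<'E'
from h import *
from fit import nestR
q=np.load('nest.npy')
Rn=nestR(q[3]);on=q[:3]
RT=Rn@np.array([[0,-1,0],[-1,0,0],[0,0,-1.]])
gin=np.array([0.2,0,-44.9])
def gt(dx=0,dy=0,dz=0):
    g=on+Rn@[15+dx,-70+dy,52+dz]; return g-RT@gin
def where(off=None):
    o=get_obs();R=Rt(o['tcp_rot']);g=R@gin+o['tool_pos']
    e=Ro.from_matrix(RT.T@R).as_rotvec(degrees=True)
    print('grip in nest minus home',np.round(Rn.T@(g-on)-[15,-70,52],2),'rot err',np.round(e,2),'F nest',np.round(Rn.T@o['contact_force'],1))
E
python3 - <<'E'
from tgt import *
where()
print(gt(14,0,60),gt()); go(RT,gt(14,0,60))
cap('scene','s9'); crop('s9',100,260,260,420,5,'s9c')
E
```

```text
grip in nest minus home [273.02 111.72 -56.76] rot err [-28.67  10.22  35.88] F nest [-0.8 -1.3 -0.6]
[ 508.57764087 -267.72906566  132.04886805] [ 513.24553144 -250.47364743   73.08734382]
row [28.7, -10.2, -35.9] [245.1, 141.7, 23.2] dist 284.0 ang 47.1
```

View pics/s9c.png

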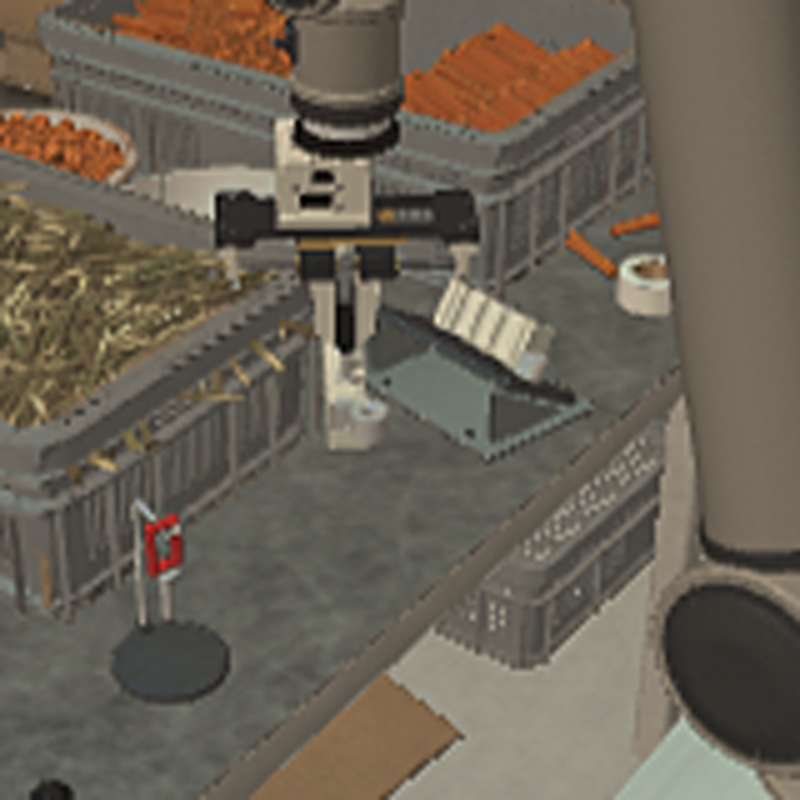

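```bash
python3 - <<'E'
from tgt import *
where(); go(RT,gt(14,0,90))
E
```

```text
grip in nest minus home [271.38 113.12 -59.23] rot err [-28.78  10.    35.94] F nest [-1.8 -0.5 -2. ]
row [28.8, -10.0, -35.9] [255.5, 152.4, -6.0] dist 297.5 ang 47.1
```

Call:
send_rows --targets '[[[20,-7,-25,170,100,-10,1],[20,-7,-25,170,100,-10,1],[20,-7,-25,170,100,-10,1],[20,-7,-25,170,100,-10,1],[20,-7,-25,170,100,-10,1]]]'

```text
time: 9.83
tool_pos: [484.1, -128.9, 154.2]
tcp_rot: [-2.866, 0.056, -0.564]
contact_force: [1.3, 0.6, -2.8]
grip_width: 11.6
```

```bash
python3 - <<'E'
from tgt import *
where(); go(RT,gt(14,0,90))
E
```

```text
grip in nest minus home [146.39  61.22  14.02] rot err [-13.63   3.75  17.11] F nest [-0.6 -1.1 -2.9]
row [13.6, -3.8, -17.1] [99.0, 111.5, -41.3] dist 154.8 ang 22.2
```

Call:
send_rows --targets '[[[13.6,-3.8,-17,99,111,-41,1],[13.6,-3.8,-17,99,111,-41,1],[13.6,-3.8,-17,99,111,-41,1],[13.6,-3.8,-17,99,111,-41,1],[13.6,-3.8,-17,99,111,-41,1]]]'

```text
time: 10.25
tool_pos: [504.0, -289.3, 154.7]
tcp_rot: [-2.622, 0.004, -0.277]
contact_force: [-1.1, 0.6, -2.4]
grip_width: 11.9
```

```bash
python3 - <<'E'
from tgt import *
where(); go(RT,gt(14,0,60))
E
```

```text
grip in nest minus home [ 6.44 -1.08 90.61] rot err [-0.2   0.17  0.75] F nest [-0.9  1.2 -2.2]
row [0.2, -0.2, -0.7] [-1.4, -7.8, 30.6] dist 31.6 ang 0.8
```

Call:
send_rows --targets '[[[0.2,-0.2,-0.7,-1.4,-7.8,30,1],[0.2,-0.2,-0.7,-1.4,-7.8,45,1],[0.2,-0.2,-0.7,-1.4,-7.8,60,1],[0.2,-0.2,-0.7,-1.4,-7.8,60,1],[0.2,-0.2,-0.7,-1.4,-7.8,60,1]]]'

```text
time: 10.67
tool_pos: [512.8, -245.1, 109.9]
tcp_rot: [-2.617, 0.002, -0.257]
contact_force: [-0.5, -0.2, -1.5]
grip_width: 11.8
```

```bash
python3 - <<'E'
from tgt import *
where(); go(RT,gt(12,0,30)); print(get_obs()['joint_positions'])
shot('w10',['gate_grip','nest_hinge','gate_hinge'])
cap('scene','s10'); crop('s10',120,220,310,410,8,'s10c')
E
```

```text
grip in nest minus home [22.77  1.61 29.32] rot err [ 0.07 -0.28 -0.3 ] F nest [-1.   0.4 -1.1]
row [-0.1, 0.3, 0.3] [1.8, 10.8, -0.7] dist 11.0 ang 0.4
[-0.84829368  0.64428266  1.39546874  0.43293472  1.42926723  0.84639376]
gate_grip [(0.75, [262.5, 316.5])]
nest_hinge []
gate_hinge []
```

View pics/w10.png

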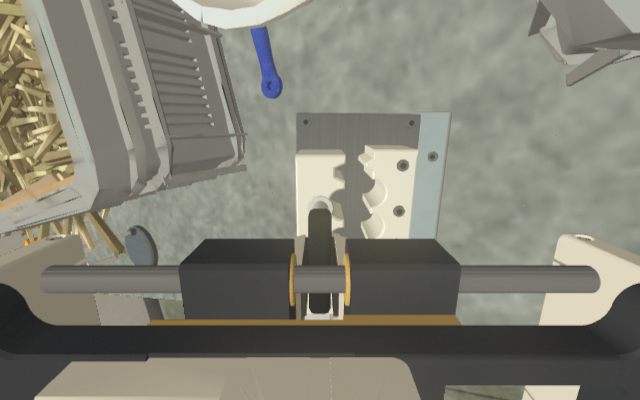

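View pics/s10c.png

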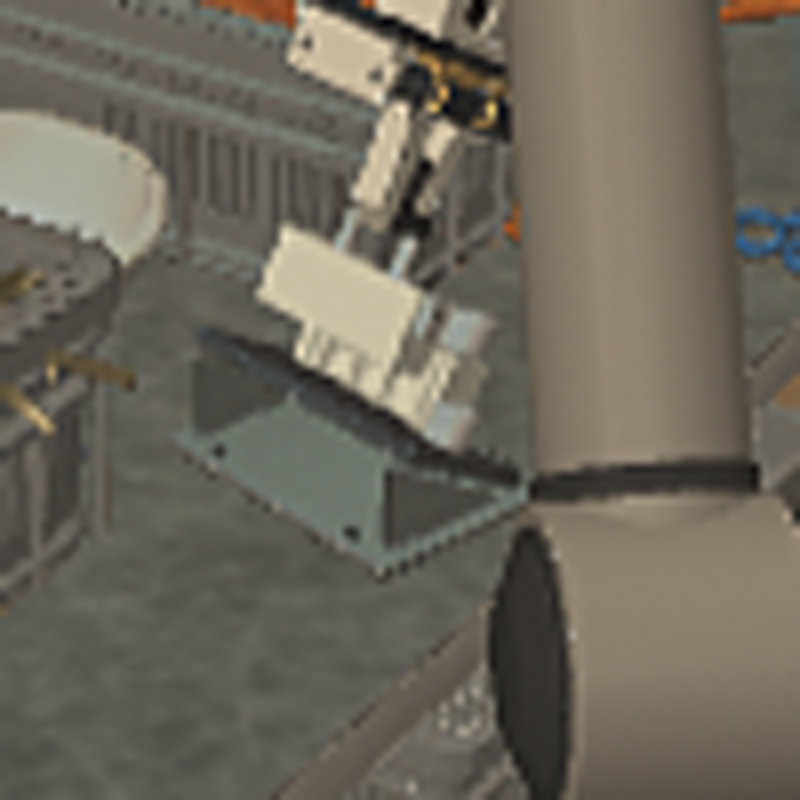

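```bash
python3 - <<'E'
from tgt import *
m=mod('w10')
for P in [[56,-149,-22],[-44,-149,-22],[-30,-124.5,22],[0,-124.5,22]]: print(P,np.round(proj(m,on+Rn@P),1))
o=get_obs()
# gate far end corners: gate frame (±15,-54.5,44) -> grip frame z -30
R=Rt(o['tcp_rot']);G=np.array([[0,-1,0],[-1,0,0],[0,0,-1.]])
for P in [[15,-54.5,-30],[-15,-54.5,-30]]: print('gate',np.round(proj(m,o['tool_pos']+R@(gin+G.T@P)),1))
crop('w10',90,240,270,470,4,'w10c')
E
```

```text
[56, -149, -22] [[112.2 296.7]]
[-44, -149, -22] [[113.1 421.2]]
[-30, -124.5, 22] [[148.3 418.4]]
[0, -124.5, 22] [[148.  374.4]]
gate [[152.8 292.4]]
gate [[152.8 344.3]]
```

View pics/w10c.png

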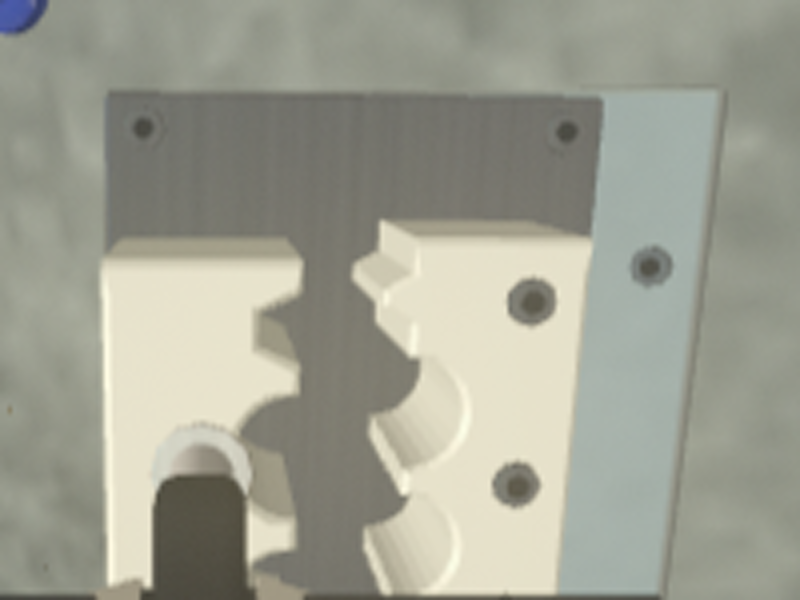

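Call:
send_rows --targets '[[[0,0.3,0.3,1.6,11,8,1],[0,0.3,0.3,1.6,11,16,1],[0,0.3,0.3,1.6,11,22,1],[0,0.3,0.3,1.6,11,25,1],[0,0.3,0.3,1.6,11,25,1]]]'

```text
time: 11.33
tool_pos: [515.6, -242.6, 83.3]
tcp_rot: [-2.617, -0.002, -0.264]
contact_force: [0.4, -0.5, -1.7]
grip_width: 11.6
```

Call:
send_rows --targets '[[[0,0,0,0,0,1,1],[0,0,0,0,0,1,1]]]'

```text
time: 11.5
tool_pos: [516.2, -243.0, 83.5]
tcp_rot: [-2.619, -0.004, -0.264]
contact_force: [0.5, 0.1, -1.8]
grip_width: 11.7
```

```bash
python3 - <<'E'
from tgt import *
where()
shot('w11',[])
crop('w11',90,240,270,470,4,'w11c')
cap('scene','s11'); crop('s11',120,220,310,410,8,'s11c')
m=mod('w11');o=get_obs()
R=Rt(o['tcp_rot']);G=np.array([[0,-1,0],[-1,0,0],[0,0,-1.]])
for P in [[15,-54.5,-30],[-15,-54.5,-30]]: print('gate',np.round(proj(m,o['tool_pos']+R@(gin+G.T@P)),1))
for P in [[-30,-124.5,22],[0,-124.5,22]]: print(P,np.round(proj(m,on+Rn@P),1))
E
```

```text
grip in nest minus home [12.12 -0.72  5.05] rot err [-0.03  0.21 -0.1 ] F nest [-0.7 -0.5 -1.7]
gate [[154.4 293. ]]
gate [[154.5 344. ]]
[-30, -124.5, 22] [[155.4 412.7]]
[0, -124.5, 22] [[155.3 363.3]]
```

View pics/w11c.png

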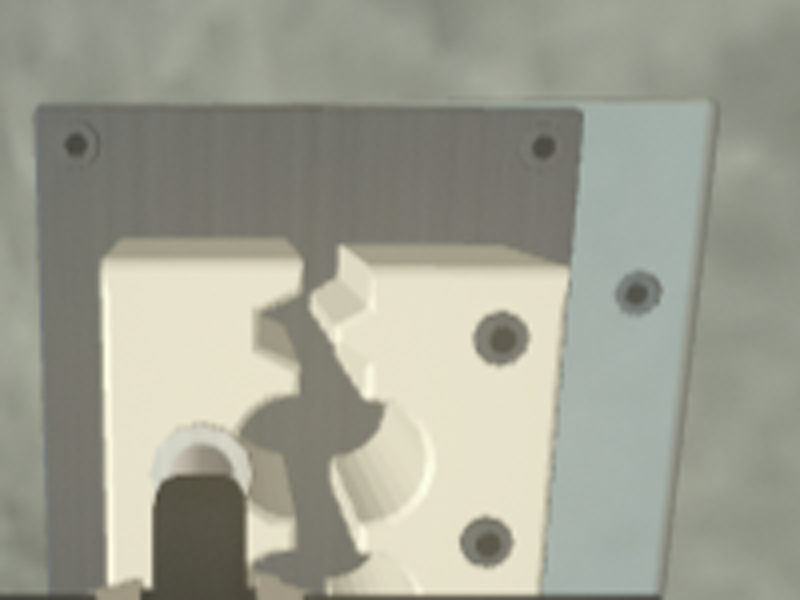

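View pics/s11c.png

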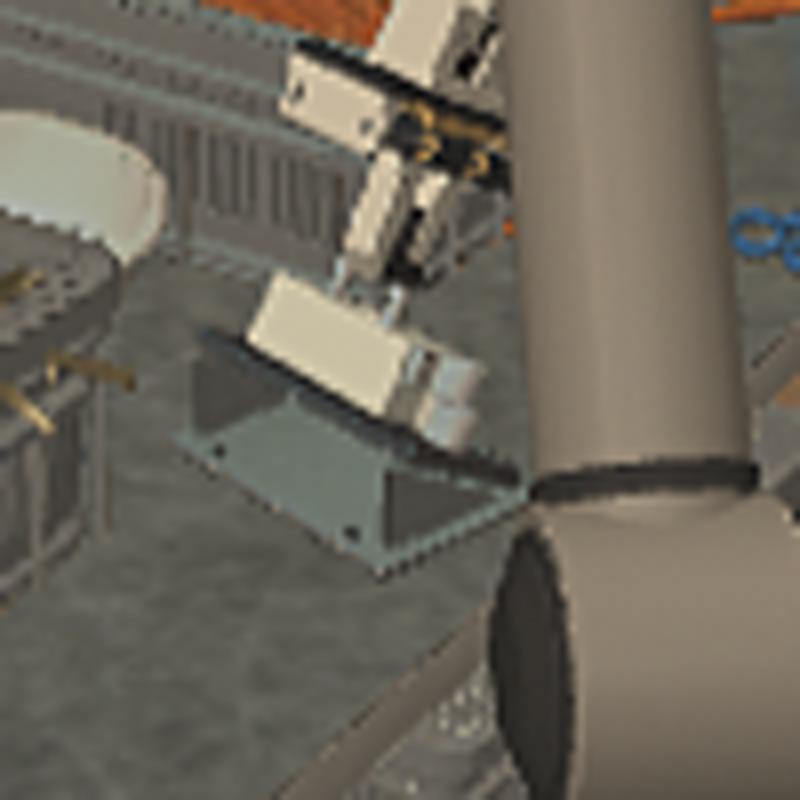

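Call:
send_rows --targets '[[[0,0,0,-1.3,0,2,1],[0,0,0,-1.3,0,3,1],[0,0,0,-1.3,0,4,1],[0,0,0,-1.3,0,4,1]]]'

```text
time: 11.93
tool_pos: [515.4, -242.4, 81.6]
tcp_rot: [-2.621, -0.006, -0.265]
contact_force: [-3.9, -5.7, 8.8]
grip_width: 11.9
```

```bash
python3 - <<'E'
from tgt import *
where()
E
```

```text
grip in nest minus home [11.61  0.29  3.24] rot err [-0.15  0.34 -0.13] F nest [-1.3  2.3 10.9]
```

Call:
send_rows --targets '[[[0,0,0,0,2,-0.7,1],[0,0,0,0,4,-0.7,1],[0,0,0,0,6,-0.7,1],[0,0,0,0,6,-0.7,1]]]'

```text
time: 12.27
tool_pos: [514.4, -246.8, 78.9]
tcp_rot: [-2.618, -0.006, -0.265]
contact_force: [-1.5, -2.0, 8.5]
grip_width: 11.7
```

```bash
python3 - <<'E'
from tgt import *
where()
shot('w12',[])
crop('w12',90,240,270,470,4,'w12c')
m=mod('w12');o=get_obs()
R=Rt(o['tcp_rot']);G=np.array([[0,-1,0],[-1,0,0],[0,0,-1.]])
for P in [[15,-54.5,-30],[-15,-54.5,-30]]: print('gate',np.round(proj(m,o['tool_pos']+R@(gin+G.T@P)),1))
for P in [[-30,-124.5,22],[0,-124.5,22]]: print(P,np.round(proj(m,on+Rn@P),1))
E
```

```text
grip in nest minus home [6.24 0.14 3.15] rot err [-0.03  0.33 -0.12] F nest [2.2 0.9 8.5]
gate [[154.5 292.9]]
gate [[154.6 343.8]]
[-30, -124.5, 22] [[154.3 403.8]]
[0, -124.5, 22] [[154.2 353.9]]
```

View pics/w12c.png

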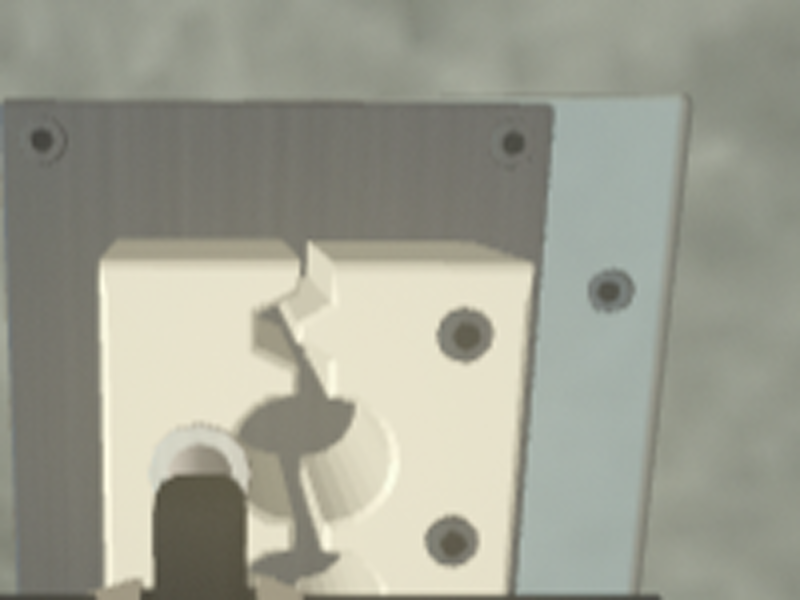

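Call:
send_rows --targets '[[[0,0,0,-0.4,2,-0.3,1],[0,0,0,-0.4,4,-0.3,1],[0,0,0,-0.4,5.5,-0.3,1],[0,0,0,-0.4,6.5,-0.3,1],[0,0,0,-0.4,6.5,-0.3,1]]]'

```text
time: 12.73
tool_pos: [513.0, -250.6, 76.7]
tcp_rot: [-2.615, -0.006, -0.265]
contact_force: [0.8, 3.6, 11.1]
grip_width: 11.9
```

```bash
python3 - <<'E'
from tgt import *
where()
shot('w13',[])
crop('w13',90,240,270,470,4,'w13c')
E
```

```text
grip in nest minus home [1.51 0.41 3.19] rot err [ 0.16  0.31 -0.13] F nest [8.7 0.2 7.8]
```

View pics/w13c.png

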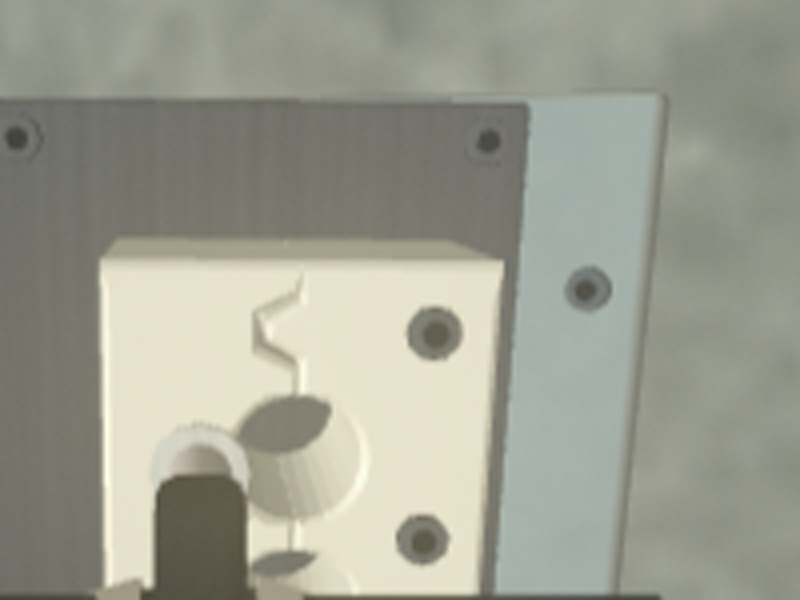

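Call:
send_rows --targets '[[[0,0,0,0,-0.5,-0.5,-0.2],[0,0,0,0,-0.5,-0.5,-0.2],[0,0,0,0,-0.5,-0.5,-0.2],[0,0,0,0,-0.5,-0.5,-0.2],[0,0,0,0,-0.5,-0.5,-0.2]]]'

```text
time: 13.2
tool_pos: [511.9, -251.4, 75.0]
tcp_rot: [-2.618, -0.003, -0.265]
contact_force: [-0.3, -0.1, 0.1]
grip_width: 40.6
```

Call:
send_rows --targets '[[[0,0,0,0,0,0,-0.2],[0,0,0,0,0,0,-0.2],[0,0,0,0,0,-15,-0.2],[0,0,0,0,0,-40,-0.2],[0,0,0,0,0,-75,-0.2]]]'

```text
time: 13.62
tool_pos: [501.1, -286.0, 139.1]
tcp_rot: [-2.615, 0.001, -0.263]
contact_force: [0.7, -0.6, -0.9]
grip_width: 55.1
```

Call:
send_rows --targets '[[[0,0,0,-150,0,-40,-0.2],[0,0,0,-150,0,-40,-0.2],[0,0,0,-150,0,-40,-0.2],[0,0,0,-150,0,-40,-0.2],[0,0,0,-150,0,-40,-0.2]]]'

```text
time: 14.03
tool_pos: [348.2, -267.3, 175.7]
tcp_rot: [-2.619, -0.003, -0.267]
contact_force: [0.3, -1.1, 0.2]
grip_width: 54.8
```

```bash
python3 - <<'E'
from tgt import *
where(); print(np.abs(get_obs()['dq']).max())
shot('w14',['gate_hinge','gate_grip','nest_hinge'])
m=mod('w14')
print(proj(m,on+Rn@[0,0,23]),proj(m,on+Rn@[0,0,0]))
crop('w14',0,230,160,480,2.5,'w14c')
E
```

```text
grip in nest minus home [-5.0000e-02  1.5511e+02  1.1852e+02] rot err [-0.08  0.23  0.06] F nest [-0.7 -0.6  0.7]
0.07920650731182302
gate_hinge [(0.72, [111.6, 333.8])]
gate_grip [(0.91, [19.5, 317.5])]
nest_hinge [(0.77, [114.8, 332.8])]
[[110.59939941 334.27257441]] [[111.76279911 333.14338421]]
```

View pics/w14c.png

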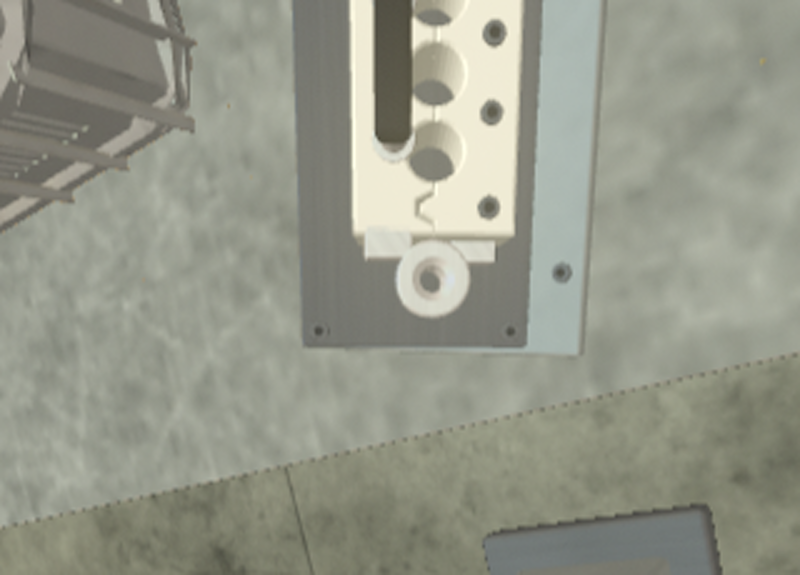

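```bash
python3 - <<'E'
from h import *
crop('w14',90,135,310,355,16,'w14z')
E
```

```text
(no output)
```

View pics/w14z.png

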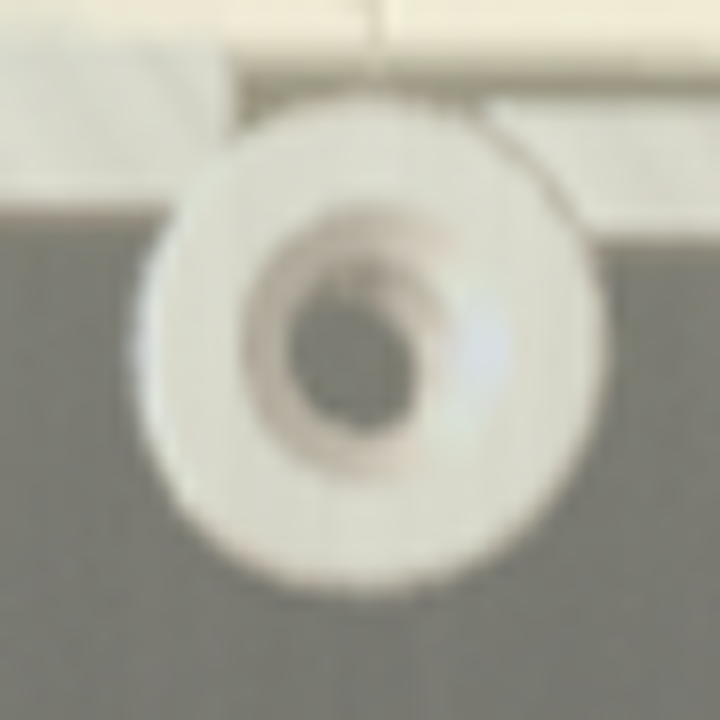

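```bash
python3 - <<'E'
from tgt import *
m=mod('w14');T=m['world_to_cam']
X=on+Rn@[0,0,23]; print('depth',-(T[:3,:3]@X+T[:3,3])[2], 'meas', 296.2*28/((608-140)/16))
q[:3]=on+Rn@[1.3,0.5,1.5]; np.save('nest2.npy',q); print(q)
print(proj(m,q[:3]+Rn@[0,0,23]))
go(down(0),(385,200,240)); 
print(proj(mod('w5'),[[485,220,126]]))
E
```

```text
depth 280.40075539719436 meas 283.54188034188036
[ 443.01767303 -240.86615377   61.38760156    1.30660233]
[[111.07363249 332.96569507]]
row [-29.8, -4.2, -14.7] [-90.8, -431.6, 172.4] dist 473.6 ang 33.5
[[ 86.70136657 116.62550124]]
```

Call:
send_rows --targets '[[[-15,-2,-7,-36,-190,60,-0.2],[-15,-2,-7,-36,-190,60,-0.2],[-15,-2,-7,-36,-190,60,-0.2],[-15,-2,-7,-36,-190,60,-0.2],[-15,-2,-7,-36,-190,60,-0.2]]]'

```text
time: 14.65
tool_pos: [368.4, -67.0, 217.6]
tcp_rot: [-2.881, -0.019, -0.136]
contact_force: [1.0, 1.1, 0.1]
grip_width: 55.5
```

```bash
python3 - <<'E'
from tgt import *
go(down(0),(385,200,240)); 
E
```

```text
row [-14.8, -2.1, -7.6] [-19.2, -263.7, 46.7] dist 268.4 ang 16.8
```

Call:
send_rows --targets '[[[-14.8,-2.1,-7.6,-19,-200,36,-0.2],[-14.8,-2.1,-7.6,-19,-200,36,-0.2],[-14.8,-2.1,-7.6,-19,-200,36,-0.2],[-14.8,-2.1,-7.6,-19,-200,36,-0.2],[-14.8,-2.1,-7.6,-19,-200,36,-0.2]]]'

```text
time: 15.07
tool_pos: [375.5, 106.6, 230.9]
tcp_rot: [3.141, 0.0, 0.001]
contact_force: [0.4, -0.5, 0.2]
grip_width: 55.4
```

```bash
python3 - <<'E'
from tgt import *
go(down(0),(385,200,240)); print(np.abs(get_obs()['dq']).max())
shot('w15',['pin_grip','hook_seat','pin_tip'])
E
```

```text
row [0.1, 0.0, 0.1] [9.6, -93.4, -9.2] dist 94.3 ang 0.1
1.292288331186773
pin_grip [(0.62, [88.1, 205.6]), (0.24, [145.2, 97.1])]
hook_seat [(0.55, [83.5, 203.8]), (0.21, [129.1, 593.8])]
pin_tip [(0.66, [95.0, 229.3])]
```

View pics/w15.png

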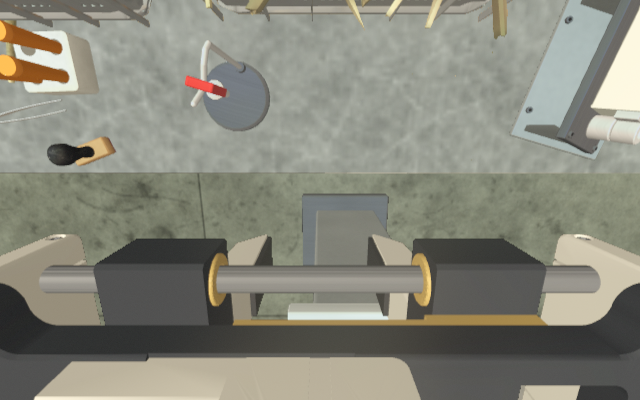

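Call:
send_rows --targets '[[[0,0,0,15,-85,15,-0.2],[0,0,0,15,-85,15,-0.2],[0,0,0,15,-85,15,-0.2],[0,0,0,15,-85,15,-0.2]]]'

```text
time: 15.6
tool_pos: [391.0, 188.1, 214.5]
tcp_rot: [3.141, 0.003, -0.002]
contact_force: [-0.4, -0.8, -1.0]
grip_width: 55.3
```

```bash
python3 - <<'E'
from tgt import *
print(np.abs(get_obs()['dq']).max())
shot('w16',['pin_grip','hook_seat','pin_tip'])
crop('w16',20,160,240,400,5,'w16c')
E
```

```text
0.04688280804293313
pin_grip [(0.86, [101.5, 287.8])]
hook_seat [(0.67, [101.3, 289.2])]
pin_tip []
```

Call:
send_rows --targets '[[[0,0,0,0,-70,0,-0.2],[0,0,0,0,-70,0,-0.2],[0,0,0,0,-70,0,-0.2],[0,0,0,0,-70,0,-0.2]]]'

```text
time: 16.13
tool_pos: [391.2, 257.4, 215.8]
tcp_rot: [3.141, 0.001, -0.003]
contact_force: [-0.2, -0.4, -0.1]
grip_width: 55.2
```

```bash
python3 - <<'E'
from tgt import *
print(np.abs(get_obs()['dq']).max())
shot('w17',['pin_grip','hook_seat','pin_tip'])
crop('w17',20,160,310,470,5,'w17c')
E
```

```text
0.025046015597901306
pin_grip [(0.59, [100.7, 362.2])]
hook_seat [(0.75, [100.5, 364.4])]
pin_tip []
```

View pics/w16c.png

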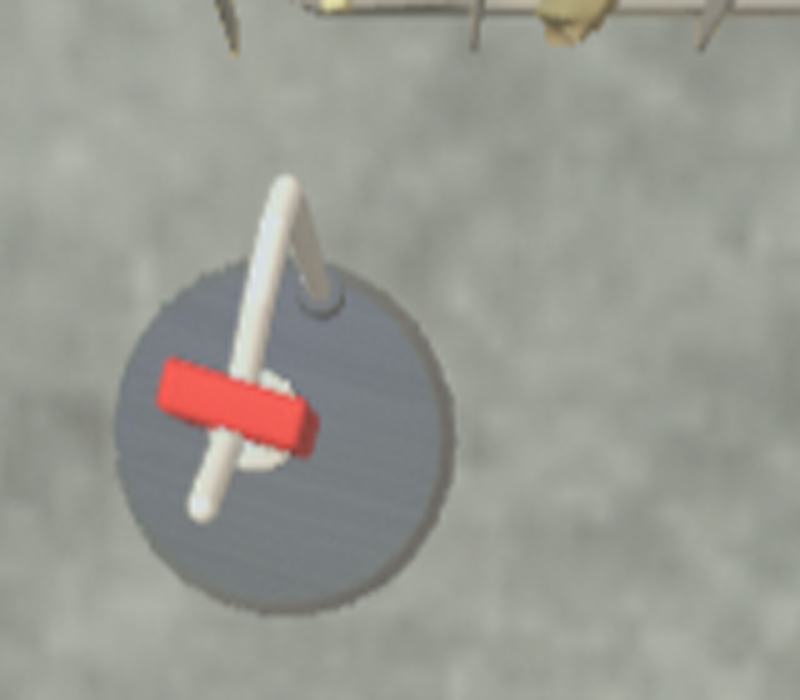

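View pics/w17c.png

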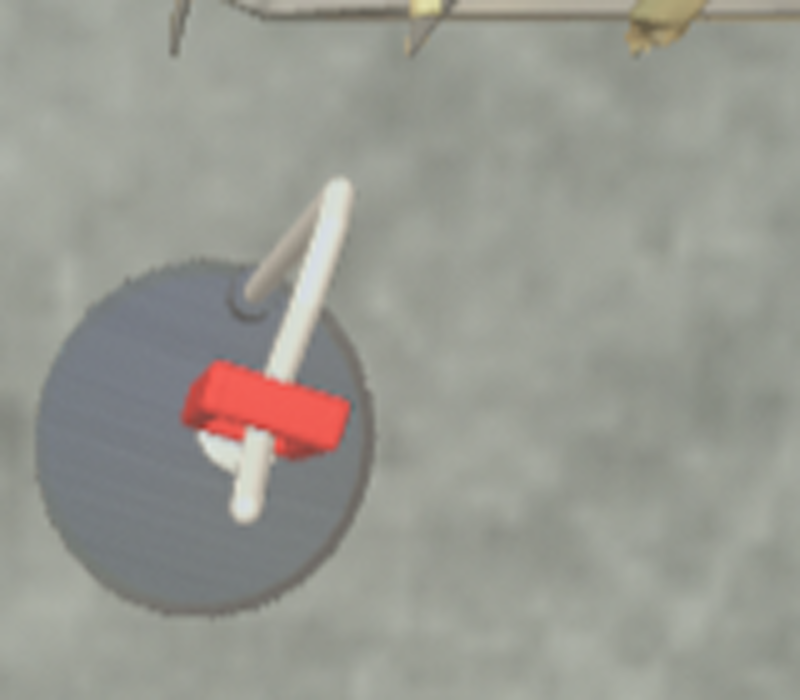

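```bash
python3 - <<'E'
from tgt import *
from fit import px
a=mod('w16');b=mod('w17')
def T(n,p,r):
    x,e=tri([(a,px(*p,240,20,5)),(b,px(*r,310,20,5))]);print(n,np.round(x,1),e);return x
c=T('looptop',(237,405),(277,405))
l=T('left',(168,380),(212,382)); r=T('right',(306,430),(342,426))
t=T('tip',(202,510),(245,510)); u=T('up',(286,188),(339,190)); f=T('base',(322,303),(247,303))
foot=T('foot',(283,436),(204,436))
print('pin yaw',np.degrees(np.arctan2(*(l-r)[[1,0]]))-90,'hook',np.degrees(np.arctan2(*(u-t)[[1,0]])))
for n,m in [('a',a),('b',b)]: print(atz(m,px(*((237,405) if n=='a' else (277,405)),240 if n=='a' else 310,20,5),130.5), atz(m,px(*((202,510) if n=='a' else (245,510)),240 if n=='a' else 310,20,5),138))
E
```

```text
looptop [483.5 216.2 127.7] [0.2, 0.2]
left [487.4 228.  129.1] [0.0, 0.0]
right [479.7 204.1 126.2] [0.5, 0.5]
tip [465.5 222.2 134.5] [0.1, 0.1]
up [518.5 206.8 127.2] [0.1, 0.1]
base [516.9 206.7   4.6] [0.4, 0.4]
foot [484.9 217.    7.3] [0.3, 0.3]
pin yaw -17.83551421155741 hook -16.130153177785054
[483.06737653 215.8893761  130.5       ] [465.29709299 221.71048362 138.        ]
[483.43600098 216.58964987 130.5       ] [465.5565423  222.59503397 138.        ]
```

```bash
python3 - <<'E'
from tgt import *
go(down(-17.3),(483.3,216.3,130))
E
```

```text
row [0.0, 0.0, 17.0] [92.5, 39.8, 85.8] dist 132.3 ang 17.0
```

Call:
send_rows --targets '[[[0,0,17,92,40,60,-0.2],[0,0,17,92,40,60,-0.2],[0,0,17,92,40,60,-0.2],[0,0,17,92,40,60,-0.2],[0,0,17,92,40,60,-0.2]]]'

```text
time: 16.75
tool_pos: [483.0, 215.7, 154.3]
tcp_rot: [3.14, 0.003, -0.303]
contact_force: [0.2, 0.1, -0.2]
grip_width: 55.1
```

```bash
python3 - <<'E'
from tgt import *
go(down(-17.3),(483.3,216.3,120))
shot('w18',[])
print(proj(mod('w18'),[483.3,216.3,130.5]))
crop('w18',120,320,200,440,3,'w18c')
E
```

```text
row [0.1, 0.2, -0.0] [0.2, -0.8, 34.3] dist 34.3 ang 0.2
[[222.11589784 318.14338831]]
```

View pics/w18c.png

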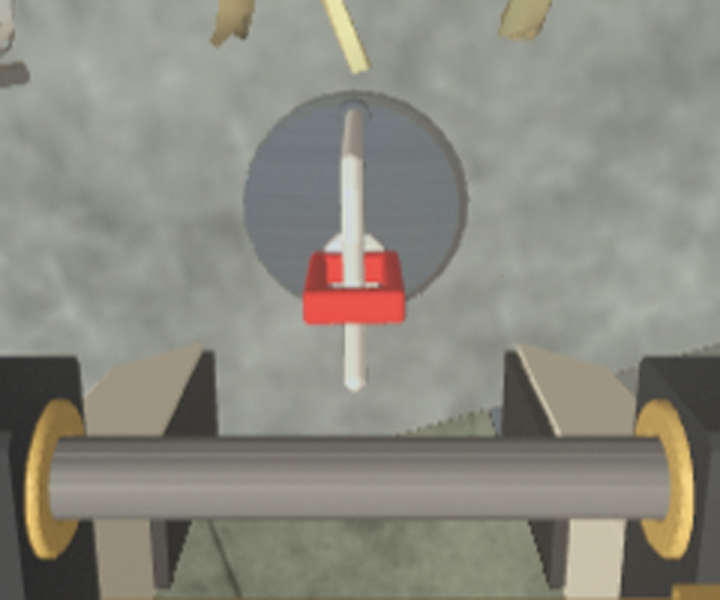

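Call:
send_rows --targets '[[[0,0.2,0,0,-0.8,35,-0.2],[0,0.2,0,0,-0.8,60,-0.2],[0,0.2,0,0,-0.8,80,-0.2],[0,0.2,0,0,-0.8,89,-0.2],[0,0.2,0,0,-0.8,89,-0.2]]]'

```text
time: 17.22
tool_pos: [481.4, 218.4, 65.8]
tcp_rot: [3.14, -0.0, -0.299]
contact_force: [0.2, -0.4, -0.1]
grip_width: 54.9
```

```bash
python3 - <<'E'
from tgt import *
shot('w19',[]); cap('scene','s19')
crop('s19',150,250,250,350,8,'s19c')
crop('w19',120,320,200,440,3,'w19c')
go(down(-17.3),(483.3,216.3,64))
E
```

```text
row [-0.0, -0.2, 0.2] [0.7, 2.4, 4.0] dist 4.7 ang 0.3
```

View pics/w19c.png

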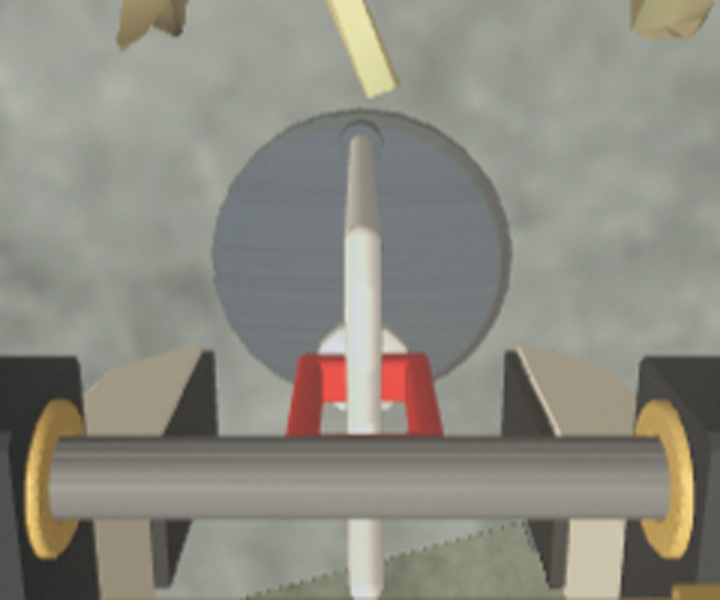

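View pics/s19c.png

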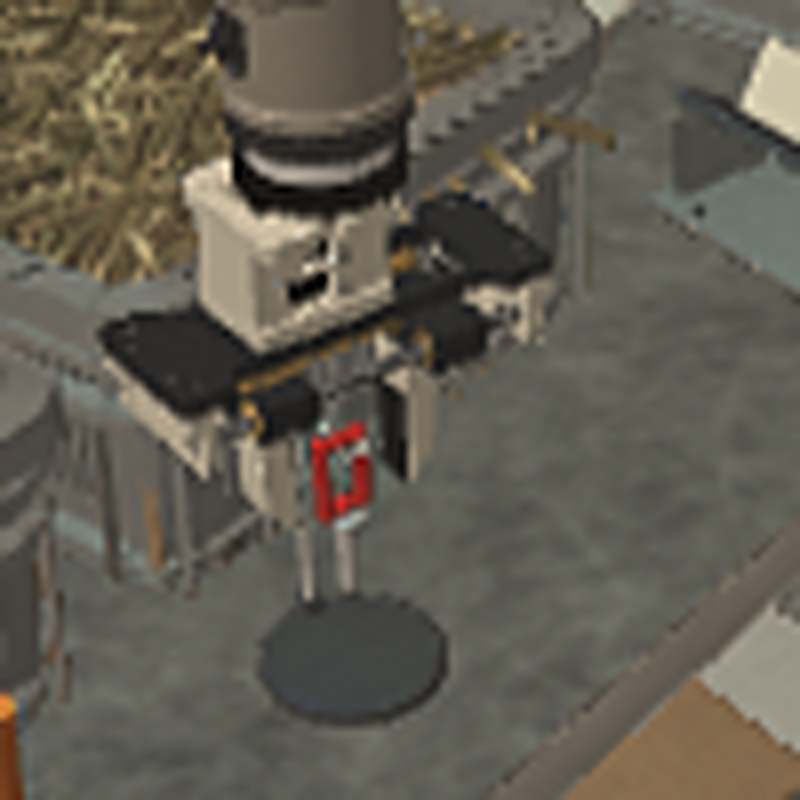

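Call:
send_rows --targets '[[[0,0,0,0,0.5,0,1],[0,0,0,0,0.5,0,1],[0,0,0,0,0.5,0,1],[0,0,0,0,0.5,0,1],[0,0,0,0,0.5,0,1]]]'

```text
time: 17.73
tool_pos: [482.9, 217.9, 67.0]
tcp_rot: [3.141, -0.003, -0.3]
contact_force: [0.8, -0.1, 0.5]
grip_width: 26.4
```

Call:
send_rows --targets '[[[0,0,0,0,0,0,1],[0,0,0,0,0,0,1]]]'

```text
time: 17.9
tool_pos: [482.9, 217.9, 66.9]
tcp_rot: [3.141, -0.003, -0.3]
contact_force: [0.5, 0.3, 1.9]
grip_width: 25.6
```

```bash
python3 - <<'E'
from tgt import *
go(down(-17.3),(483.3,216.3,64))
E
```

```text
row [0.0, -0.2, 0.1] [0.9, 1.4, 2.9] dist 3.3 ang 0.2
```

Call:
send_rows --targets '[[[0,0,0,0,0,-8,1],[0,0,0,0,0,-15,1],[0,0,0,0,0,-19,1],[0,0,0,0,0,-19,1],[0,0,0,0,0,-19,1]]]'

```text
time: 18.32
tool_pos: [482.9, 217.9, 86.0]
tcp_rot: [3.142, -0.003, -0.3]
contact_force: [-0.1, 0.4, -1.7]
grip_width: 25.2
```

```bash
python3 - <<'E'
from tgt import *
shot('w20',[]); cap('scene','s20')
crop('s20',150,250,250,350,8,'s20c')
o=get_obs();print(o['tool_pos'],o['contact_force'],o['grip_width'])
E
```

```text
[482.50517068 217.82032355  85.43275331] [ 0.14282915 -0.50303832 -0.45372044] 25.43956923454254
```

View pics/s20c.png

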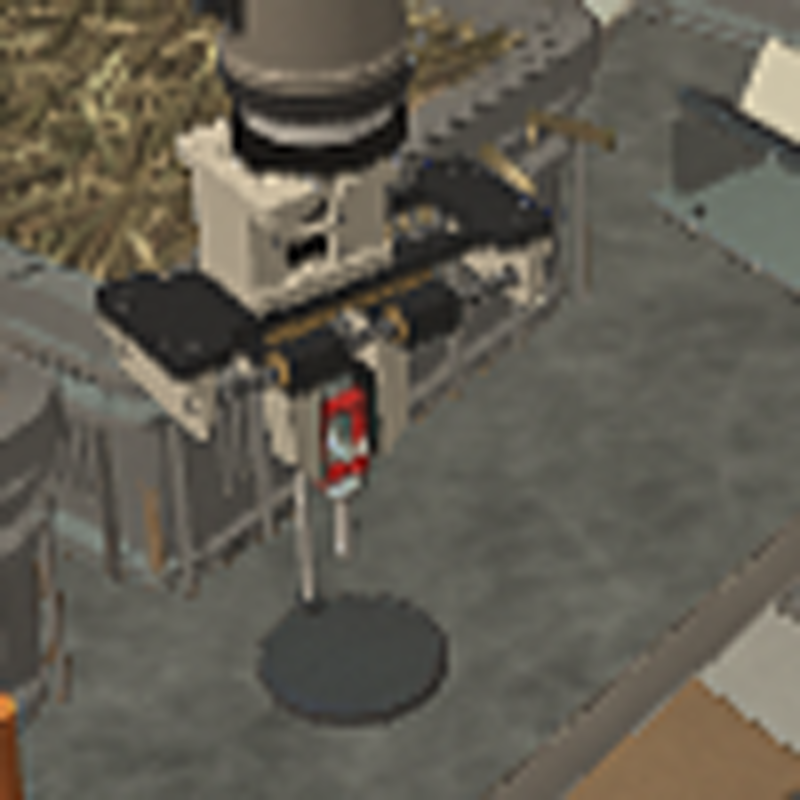

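Call:
send_rows --targets '[[[0,0,0,-15,0,0,1],[0,0,0,-32,0,0,1],[0,0,0,-50,0,0,1],[0,0,0,-60,0,0,1],[0,0,0,-60,0,0,1]]]'

```text
time: 18.83
tool_pos: [423.4, 235.9, 85.2]
tcp_rot: [3.14, -0.001, -0.298]
contact_force: [-0.7, 0.5, -1.3]
grip_width: 25.9
```

Call:
send_rows --targets '[[[0,0,0,0,0,-60,1],[0,0,0,0,0,-60,1],[0,0,0,0,0,-60,1]]]'

```text
time: 19.08
tool_pos: [428.7, 236.6, 149.6]
tcp_rot: [-3.137, -0.01, -0.3]
contact_force: [1.6, 0.8, -0.3]
grip_width: 25.5
```

```bash
python3 - <<'E'
from tgt import *
shot('w21',['pin_tip','pin_grip','hook_seat']); cap('scene','s21')
crop('s21',130,260,250,350,6,'s21c')
o=get_obs();print(o['tool_pos'],o['contact_force'],o['grip_width'])
crop('w21',100,320,200,440,3,'w21c')
E
```

```text
pin_tip [(0.91, [221.1, 319.8]), (0.47, [166.7, 133.7])]
pin_grip [(0.64, [261.2, 319.5])]
hook_seat [(0.92, [142.9, 324.7])]
[424.68279675 235.19637712 144.09340581] [-0.97329613  0.20958232 -1.20211309] 25.828813581149525
```

View pics/s21c.png

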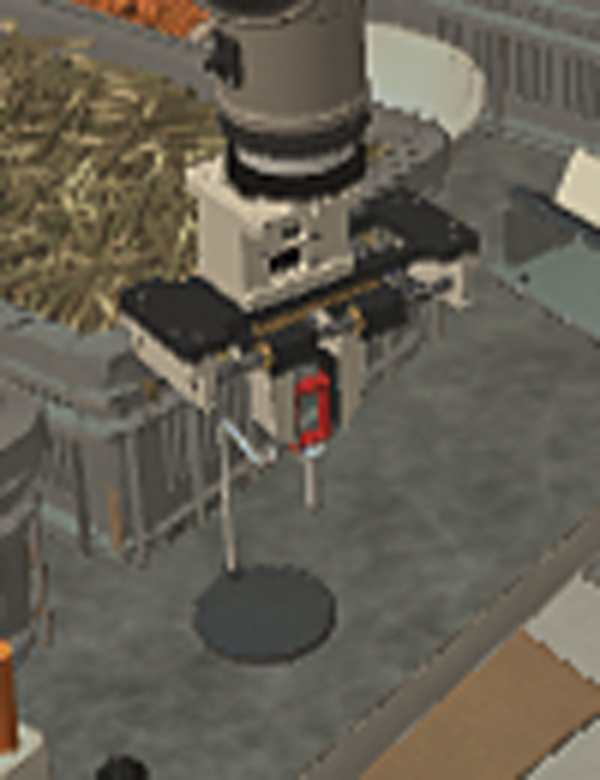

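View pics/w21c.png

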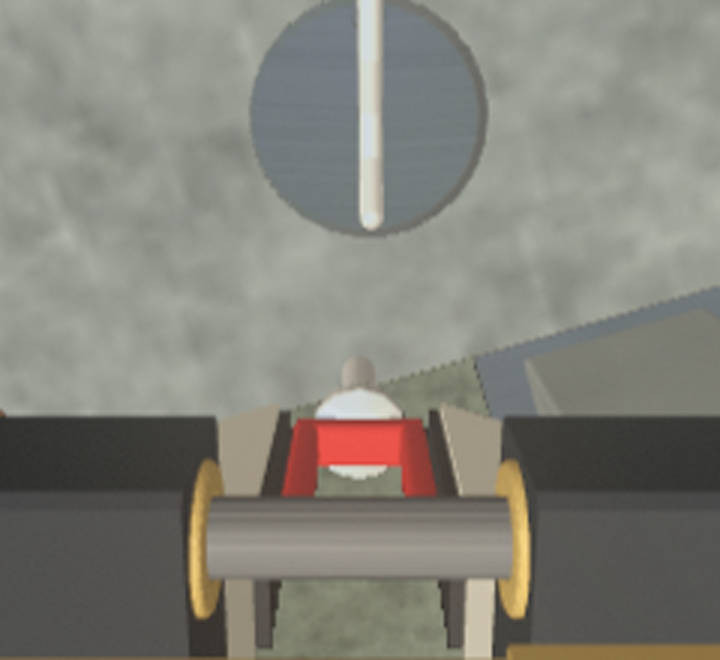

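```bash
cat > pin.py <<'E'
from h import *
from fit import nestR
q=np.load('nest2.npy')
Rn=nestR(q[3]);on=q[:3]
RT=Rn@np.array([[0,-1,0],[-1,0,0],[0,0,-1.]])
pin=np.array([0.8,0,-44.6])
def pt(dx=0,dy=0,dz=0): return on+Rn@[dx,dy,50+dz]-RT@pin
def where():
    o=get_obs();R=Rt(o['tcp_rot']);g=R@pin+o['tool_pos'];t=R@(pin+[0,0,70])+o['tool_pos']
    print('grip-home',np.round(Rn.T@(g-on)-[0,0,50],2),'tip-home',np.round(Rn.T@(t-on)-[0,0,-20],2),'rot',np.round(Ro.from_matrix(RT.T@R).as_rotvec(degrees=True),2),'Fnest',np.round(Rn.T@o['contact_force'],1),'w',round(o['grip_width'],1))
E
python3 - <<'E'
from pin import *
where(); print(pt(0,0,90)); go(RT,pt(0,0,90))
E
```

```text
grip-home [ 457.54  141.24 -167.16] tip-home [ 422.41  141.2  -157.71] rot [-30.11   0.57   1.99] Fnest [-0.6  1.  -1. ] w 25.8
[ 429.78946653 -286.70221548  144.00642508]
row [30.1, -0.6, -2.0] [159.0, 497.1, 1.2] dist 521.9 ang 30.2
```

Call:
send_rows --targets '[[[12,0,-1,60,195,-45,1],[12,0,-1,60,195,-45,1],[12,0,-1,60,195,-45,1],[12,0,-1,60,195,-45,1],[12,0,-1,60,195,-45,1]]]'

```text
time: 19.75
tool_pos: [423.6, 50.6, 185.4]
tcp_rot: [-2.933, -0.002, -0.283]
contact_force: [1.4, 0.5, -0.7]
grip_width: 25.6
```

```bash
python3 - <<'E'
from pin import *
where(); go(RT,pt(0,0,110))
E
```

```text
grip-home [315.11  94.31 -38.37] tip-home [293.44  93.88 -34.93] rot [-18.03   0.51   0.94] Fnest [ 0.3 -1.2 -1.1] w 25.6
row [18.0, -0.5, -0.9] [100.1, 330.1, -45.2] dist 347.9 ang 18.1
```

Call:
send_rows --targets '[[[10,-0.3,-0.5,60,198,-27,1],[10,-0.3,-0.5,60,198,-27,1],[10,-0.3,-0.5,60,198,-27,1],[10,-0.3,-0.5,60,198,-27,1],[10,-0.3,-0.5,60,198,-27,1]]]'

```text
time: 20.17
tool_pos: [425.7, -141.2, 171.5]
tcp_rot: [-2.757, 0.0, -0.274]
contact_force: [0.6, -0.0, -0.6]
grip_width: 25.6
```

```bash
python3 - <<'E'
from pin import *
where(); go(RT,pt(0,0,90))
E
```

```text
grip-home [140.61  42.06  43.66] tip-home [130.91  41.8   44.34] rot [-7.97  0.25  0.53] Fnest [-0.2 -0.6 -0.6] w 25.6
row [8.0, -0.3, -0.5] [43.3, 139.1, -26.7] dist 148.1 ang 8.0
```

Call:
send_rows --targets '[[[8,-0.3,-0.5,43,139,-27,1],[8,-0.3,-0.5,43,139,-27,1],[8,-0.3,-0.5,43,139,-27,1],[8,-0.3,-0.5,43,139,-27,1],[8,-0.3,-0.5,43,139,-27,1]]]'

```text
time: 20.58
tool_pos: [430.0, -288.9, 142.5]
tcp_rot: [-2.618, 0.001, -0.267]
contact_force: [-1.4, 1.0, -0.8]
grip_width: 25.7
```

Call:
send_rows --targets '[[[0,0,0,0,0,20,1],[0,0,0,0,0,20,1],[0,0,0,0,0,20,1]]]'

```text
time: 20.83
tool_pos: [432.9, -273.1, 127.6]
tcp_rot: [-2.616, 0.002, -0.261]
contact_force: [0.7, 0.3, 0.1]
grip_width: 26.2
```

```bash
python3 - <<'E'
from pin import *
where(); go(RT,pt(0,0,60))
shot('w22',['pin_tip','gate_hinge'])
m=mod('w22')
o=get_obs();R=Rt(o['tcp_rot'])
print('pred hinge',proj(m,on+Rn@[0,0,23]),'pred tip',proj(m,o['tool_pos']+R@(pin+[0,0,70])))
crop('w22',100,320,200,440,3,'w22c')
E
```

```text
grip-home [ 3.84  0.38 68.81] tip-home [ 3.97  0.6  68.81] rot [ 0.11 -0.18 -0.09] Fnest [ 0.4 -0.6 -0.1] w 26.2
row [-0.1, 0.2, 0.1] [0.5, 3.9, 8.8] dist 9.7 ang 0.2
pin_tip [(0.63, [218.8, 322.2])]
gate_hinge [(0.84, [211.6, 325.9])]
pred hinge [[210.27758694 323.34535747]] pred tip [[219.60073044 318.97259312]]
```

View pics/w22c.png

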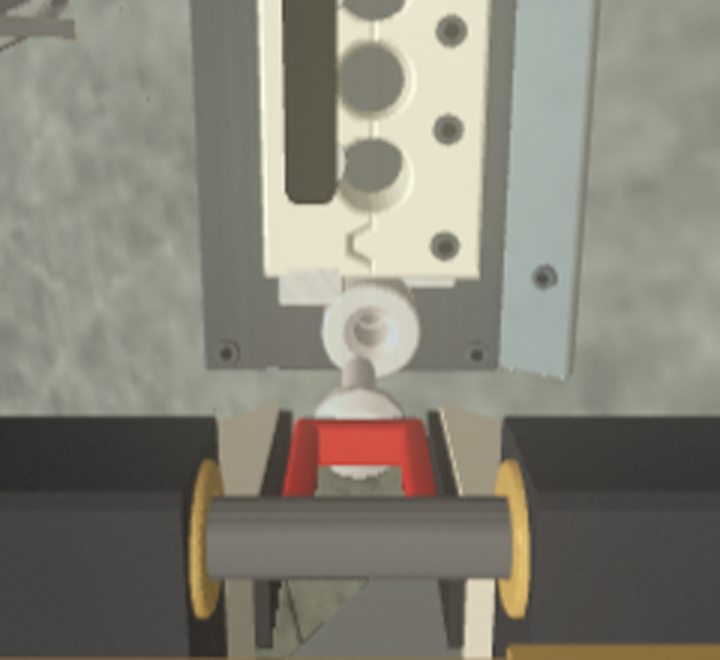

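Call:
send_rows --targets '[[[0,0.2,0,0.5,3.9,8,1],[0,0.2,0,0.5,3.9,15,1],[0,0.2,0,0.5,3.9,20,1],[0,0.2,0,0.5,3.9,20,1],[0,0.2,0,0.5,3.9,20,1]]]'

```text
time: 21.4
tool_pos: [435.7, -267.9, 108.9]
tcp_rot: [-2.618, -0.003, -0.264]
contact_force: [0.2, 0.0, -0.3]
grip_width: 25.7
```

```bash
python3 - <<'E'
from pin import *
where(); go(RT,pt(0,0,45))
shot('w23',[])
m=mod('w23')
o=get_obs();R=Rt(o['tcp_rot'])
print('pred hinge',proj(m,on+Rn@[0,0,23]),'pred tip',proj(m,o['tool_pos']+R@(pin+[0,0,70])))
crop('w23',180,260,270,370,8,'w23c')
E
```

```text
grip-home [-0.49 -0.67 49.79] tip-home [-0.49 -0.86 49.79] rot [ 0.    0.15 -0.13] Fnest [-0.1 -0.2 -0.3] w 25.7
row [-0.0, -0.2, 0.1] [-0.8, -0.5, 4.8] dist 4.9 ang 0.2
pred hinge [[218.75589596 317.92966892]] pred tip [[220.2335171  318.70281495]]
```

View pics/w23c.png

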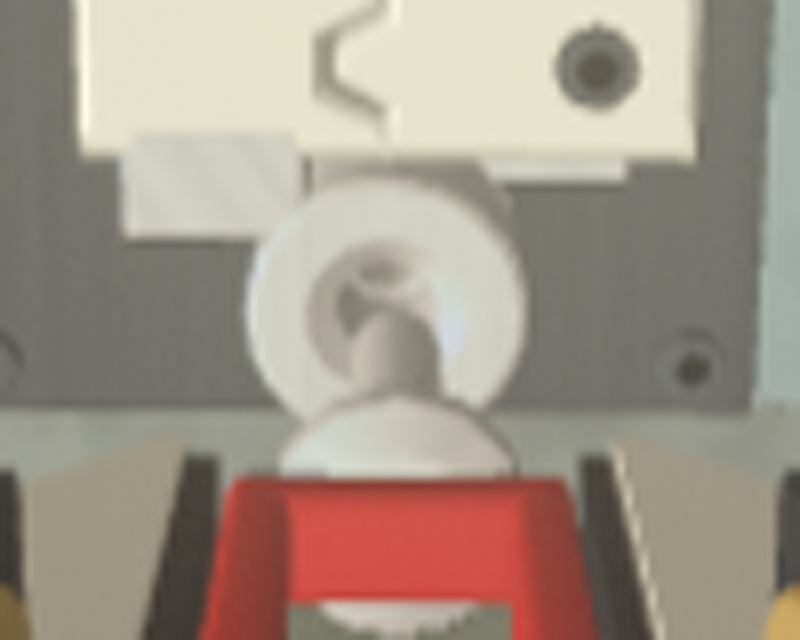

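Call:
send_rows --targets '[[[0,0,0,-0.5,-0.5,6,1],[0,0,0,-0.5,-0.5,11,1],[0,0,0,-0.5,-0.5,15,1],[0,0,0,-0.5,-0.5,18,1],[0,0,0,-0.5,-0.5,18,1]]]'

```text
time: 21.87
tool_pos: [437.6, -258.5, 93.2]
tcp_rot: [-2.618, -0.003, -0.264]
contact_force: [-0.2, -0.1, -0.4]
grip_width: 25.9
```

```bash
python3 - <<'E'
from pin import *
where(); print(get_obs()['moment'])
shot('w24',[])
crop('w24',180,260,270,370,8,'w24c')
E
```

```text
grip-home [-3.00e-02 -8.00e-02  3.14e+01] tip-home [-1.00e-02 -2.40e-01  3.14e+01] rot [ 0.02  0.14 -0.11] Fnest [-0.4  0.2 -0.3] w 25.9
[-0.30175447  0.14183536 -0.01511239]
```

View pics/w24c.png

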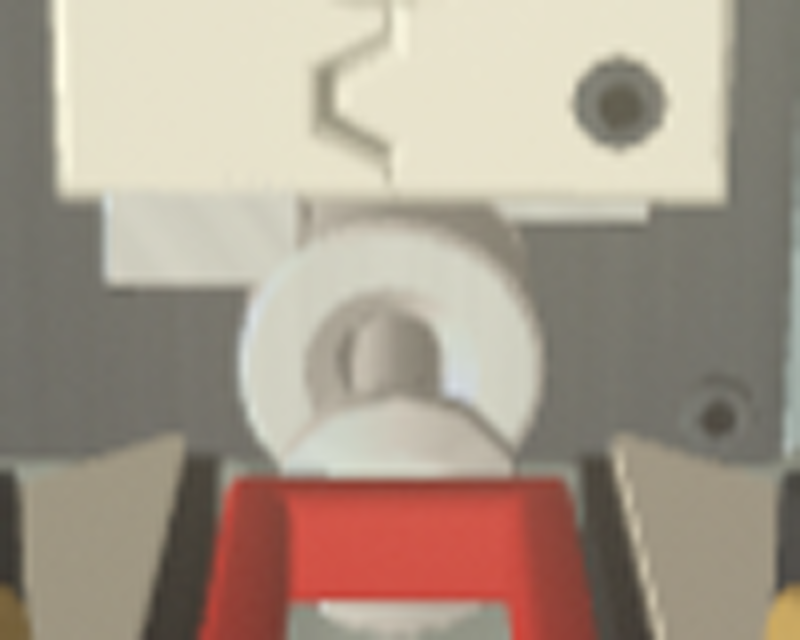

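Call:
send_rows --targets '[[[0,0,0,0,0,5,1],[0,0,0,0,0,10,1],[0,0,0,0,0,15,1],[0,0,0,0,0,18,1],[0,0,0,0,0,18,1]]]'

```text
time: 22.33
tool_pos: [440.0, -249.8, 77.5]
tcp_rot: [-2.618, -0.003, -0.264]
contact_force: [0.2, 0.2, -0.2]
grip_width: 25.7
```

```bash
python3 - <<'E'
from pin import *
where(); print(get_obs()['moment'])
E
```

```text
grip-home [-0.08 -0.14 13.3 ] tip-home [-0.06 -0.3  13.3 ] rot [ 0.01  0.13 -0.11] Fnest [ 0.2 -0.1 -0.3] w 25.7
[-0.29870834  0.15033054  0.03144928]
```

Call:
send_rows --targets '[[[0,0,0,0,0,4,1],[0,0,0,0,0,8,1],[0,0,0,0,0,10,1],[0,0,0,0,0,11,1],[0,0,0,0,0,11,1]]]'

```text
time: 22.75
tool_pos: [441.7, -245.1, 68.5]
tcp_rot: [-2.618, -0.004, -0.264]
contact_force: [-0.8, -0.4, -1.0]
grip_width: 25.8
```

```bash
python3 - <<'E'
from pin import *
where(); print(get_obs()['moment'])
shot('w25',[])
crop('w25',180,260,270,370,8,'w25c')
E
```

```text
grip-home [-0.26 -0.45  2.97] tip-home [-0.29 -0.68  2.97] rot [-0.03  0.18 -0.12] Fnest [-1.   0.7 -0.6] w 25.8
[-0.31386751  0.14173792  0.02132851]
```

View pics/w25c.png

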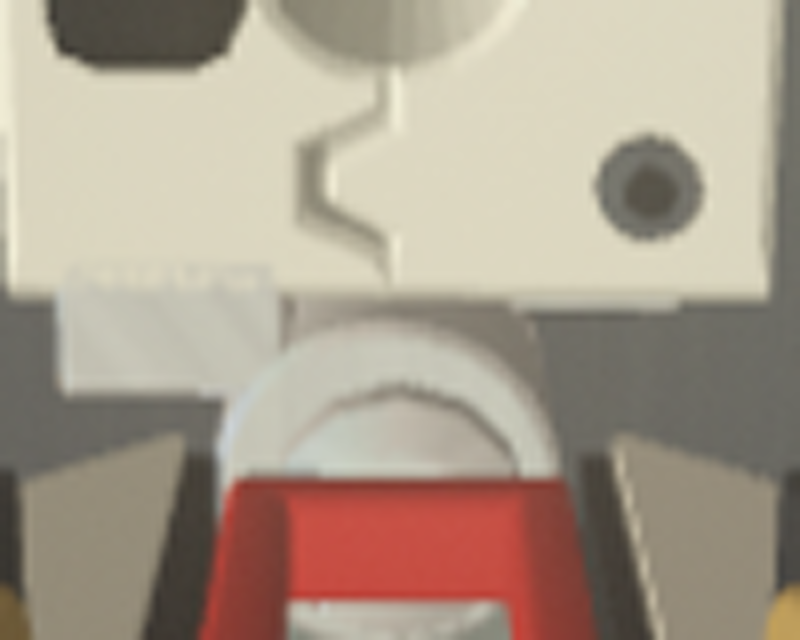

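Collar about 3 mm above the upper knuckle; ease down to contact.

Call:
send_rows --targets '[[[0,0,0,0,0,1.5,1],[0,0,0,0,0,2.5,1],[0,0,0,0,0,3,1],[0,0,0,0,0,3,1]]]'

```text
time: 23.13
tool_pos: [442.1, -243.7, 66.1]
tcp_rot: [-2.619, -0.004, -0.264]
contact_force: [0.4, 0.1, -1.8]
grip_width: 25.9
```

```bash
python3 - <<'E'
from pin import *
where()
E
```

```text
grip-home [-0.23 -0.48  0.17] tip-home [-0.27 -0.72  0.17] rot [-0.03  0.2  -0.13] Fnest [-0.8 -0.3 -1.7] w 25.9
```

Call:
send_rows --targets '[[[0,0,0,0,0,1,1],[0,0,0,0,0,2,1],[0,0,0,0,0,2,1],[0,0,0,0,0,2,1]]]'

```text
time: 23.47
tool_pos: [442.2, -243.8, 65.8]
tcp_rot: [-2.62, -0.005, -0.264]
contact_force: [-4.1, -3.1, 10.9]
grip_width: 25.7
```

```bash
python3 - <<'E'
from pin import *
where()
E
```

```text
grip-home [-0.33 -0.59 -0.11] tip-home [-0.46 -0.91 -0.11] rot [-0.11  0.26 -0.17] Fnest [ 2.   3.2 11.5] w 25.7
```

Call:
send_rows --targets '[[[0,0,0,0,0,-1,1],[0,0,0,0,0,-1,-0.3],[0,0,0,0,0,-1,-0.3],[0,0,0,0,0,-1,-0.3],[0,0,0,0,0,-1,-0.3]]]'

```text
time: 23.88
tool_pos: [442.2, -243.1, 65.0]
tcp_rot: [-2.618, -0.004, -0.264]
contact_force: [0.9, -0.0, -0.1]
grip_width: 47.7
```

Call:
send_rows --targets '[[[0,0,0,0,0,0,-0.3],[0,0,0,0,0,-10,-0.3],[0,0,0,0,0,-35,-0.3],[0,0,0,0,0,-70,-0.3],[0,0,0,0,0,-100,-0.3]]]'

```text
time: 24.3
tool_pos: [428.4, -292.2, 153.8]
tcp_rot: [-2.619, -0.004, -0.264]
contact_force: [0.8, -0.0, -0.2]
grip_width: 59.3
```

Call:
send_rows --targets '[[[0,0,0,-70,0,-30,-0.3],[0,0,0,-70,0,-30,-0.3],[0,0,0,-70,0,-30,-0.3],[0,0,0,-70,0,-30,-0.3]]]'

```text
time: 24.63
tool_pos: [356.6, -288.5, 178.9]
tcp_rot: [-2.62, -0.006, -0.267]
contact_force: [0.2, 0.7, -0.3]
grip_width: 59.3
```

```bash
python3 - <<'E'
from pin import *
where()
shot('w26',['pin_grip','gate_grip'])
m=mod('w26');print('pin home pred',proj(m,on+Rn@[0,0,50]),'gate',proj(m,on+Rn@[15,-70,52]))
crop('w26',0,240,160,480,2.5,'w26c')
cap('scene','s26');crop('s26',130,210,320,420,8,'s26c')
E
```

```text
grip-home [ -0.56  70.46 130.64] tip-home [ -0.72  70.04 130.65] rot [-0.13  0.34 -0.04] Fnest [ 0.4 -0.  -0.6] w 59.3
pin_grip [(0.89, [126.1, 316.1])]
gate_grip [(0.98, [40.4, 296.3]), (0.33, [169.7, 90.2])]
pin home pred [[126.23442321 317.85827628]] gate [[ 39.69569156 300.00440718]]
```

View pics/w26c.png

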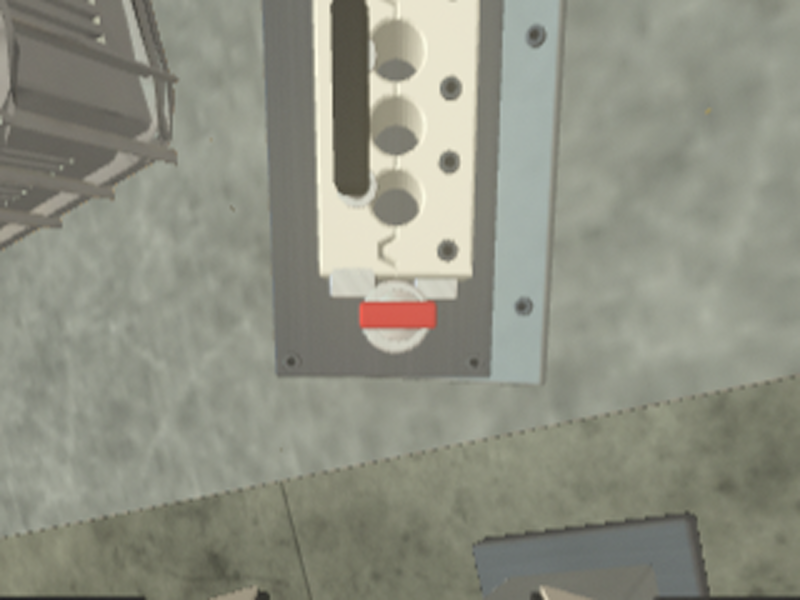

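View pics/s26c.png

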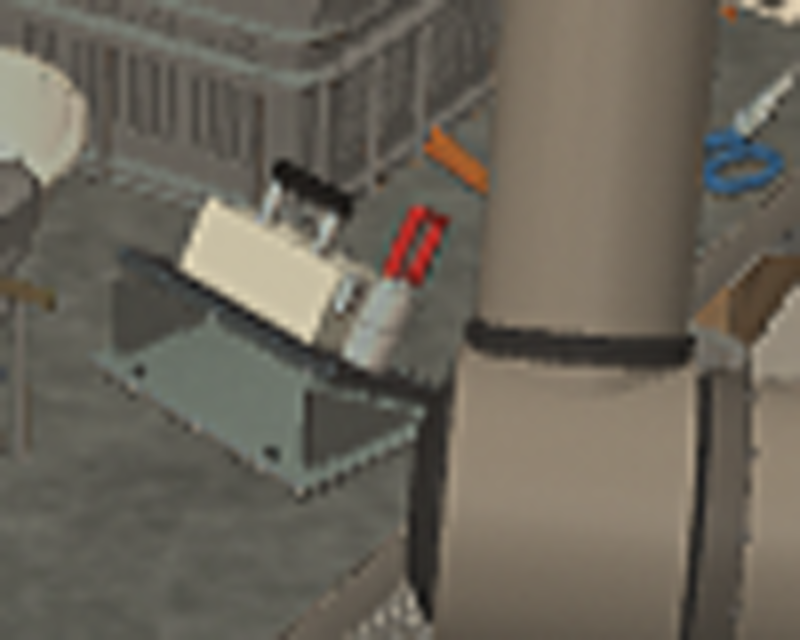

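```bash
python3 - <<'E'
from h import *
cap('top','t27'); o=get_obs(); print(o['time'],np.abs(o['dq']).max())
crop('t27',160,230,160,480,2.5,'t27c')
E
```

```text
24.8833 0.0032185393586024545
```

View pics/t27c.png

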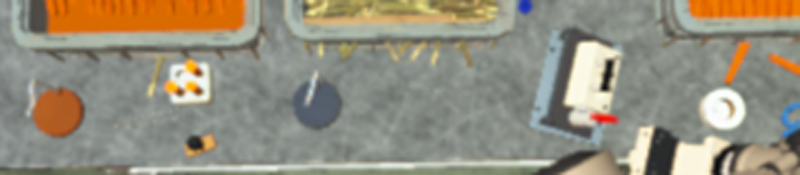

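The top view shows the rack, stamp and roll where they started, the hook empty, and the nest closed with the pin in. Handing in.

```bash
python3 -c "
from plant import close_job
print(close_job())"
```

```text
the job is handed in; nothing more can be done
None
```

The nest is back together and handed in, at about 25 s of the 67 s allowed. I set the loose half on the sloped deck by its handle, slid it down the slope onto the V tongues and let go. Then I lifted the pin about 19 mm, drew it off the hook, pushed it through both knuckles until the collar touched at about 11 N, and let go.

**Last checks:**
- **Loose half:** the pictures show the parting line closed. The handle lies within about 1 px of its predicted home place in the picture; the network's own handle reading was about 4 px to the side.
- **Pin:** the network's reading of the grip is within about 2 px of its home place. Contact came within about 0.1 mm of the expected home depth.
- **Surroundings:** the rack, roll and stamp stand as they did at the start, and the gripper is clear of everything. The highest force I read was about 14 N.

**What disagreed:**
- **Finger length:** the fingertips sit about 30 mm short of the stated TCP. My first close on the handle therefore shut on air above the bar, touching nothing. I measured the offset in the pictures, went 30 mm lower and used that for both grasps.
- **Nest position:** my first fit was off by about 1.3 mm across and 0.5 mm along the deck, plus 1.5 mm in height judged from the seating contact. I corrected it from the seated knuckle before inserting the pin.

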